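# Clamp a panel on edge behind a safety catch

## Task

Take the square plywood panel off the sloping drying rest and stand it upright on its thin edge on the clamp's bed, in the slot between the fence and the jaw and midway along the fence, and let go of it. Then flip the safety catch right over to the side, away from the panel, and only after that pull the lever towards the robot until it reaches its stop, so that the jaw grips the panel. Finish still holding the lever there (it springs back if released), and leave everything else on the table where it is.

Things in the scene. Friction and masses are not known exactly. Their poses are not given: they have to be found in the camera images.
- panel: loose square plywood panel, 120 x 120 x 16 mm, about 150 g; edges and faces all alike. Starts leaning back at 45 degrees on the drying rest, top edge towards the robot. Origin: middle of its lower edge face; x along the thickness (at the start up and away from the robot), y along the lower edge, z from the lower to the top edge
- panel_mid (a point): centre of the panel's volume, 60 mm from its origin along its z
- rest: fixed light-wood drying rest, base 170 x 130 x 10 mm. Two bars, 94 mm apart, slope at 45 degrees under the panel's left and right margins, to 15 mm from its top edge; between them a finger fits under the panel. A lip carries its lower edge, whose middle is 45 mm above the table. Origin: on the table; x: the way the slope falls, away from the robot; z up
- clamp: fixed clamp, base board 190 x 310 mm, top (the bed) 12 mm above the table. Origin: on the table under the middle of the fence's face; x away from the robot across fence, slot, jaw; y left along the fence; z up. The fence is a wooden bar 150 mm long, 18 mm thick, 68 mm above the bed; its face is the plane x = 0, looking to +x. The panel stands at x > 0, thickness along x, middle at y = 0
- bay (a point): point on the bed, 12 mm above the table, at the middle of the fence's face; clamp's axes. The open jaw leaves the slot from x = 0 to x = 25 mm free (wider higher up)
- jaw: sprung wooden jaw, 90 mm long and 18 mm high, beyond the slot, carried by the lever's shaft; top 68 mm above the table when open. Meets a panel standing against the fence at a lever value of about 0.6, then a spring presses it on. Origin: on the shaft's axis
- shaft (a point): point on the axis of the lever's shaft level with the middle of the handle: clamp x = 44 mm, y = -195 mm, 30 mm above the table. The axis runs along the clamp's y
- handle (a point): round wooden bar handle, 18 mm thick, 80 mm long along the clamp's y, standing out to the right of the steel lever arm (at clamp y = -150 mm). This point: middle of the bar, 170 mm from the shaft's axis. At lever 0 it leans away from the robot, 0.78 rad from upright, 151 mm above the table; at the stop it is 0.07 rad past upright towards the robot
- lever (a joint): lever angle, rad: 0 at rest, grows as the handle comes towards the robot (clamp -x) on an arc about the shaft; hard stop at 0.85. A spring returns it: about 3 N at the handle to start, 10 N at the stop with a panel in the jaw. With the catch up it is blocked at about 0.1
- catch (a joint): angle of the flip catch, rad: near 0 (up to 0.2) it stands up in front of the lever arm and blocks it; grows as it swings over to the right (clamp -y), away from the panel, to lie flat at its stop at 1.5. Light friction; past about 0.9 it falls over by itself and stays down
- thumb (a point): steel thumb pin of the catch, 12 mm thick, 68 mm long, sticking out from it towards the robot (clamp -x), with an 18 mm ball on the end. This point: middle of the pin, at clamp x = -16 mm, 50 mm from the catch's pivot and above it when the catch is up. The pivot runs along the clamp's x at clamp y = -150 mm, 28 mm above the table
- pen_jar: bystander, loose: glass jar, 76 mm across, full of upright marker pens, 160 mm tall in all; leave it alone. Origin: under its middle
- glue: bystander, loose: white glue bottle, 52 mm across, 120 mm tall; leave it alone. Origin: under its middle
- tape: bystander, loose: cardboard ring (empty tape core) lying flat, 90 mm across, 24 mm high; leave it alone. Origin: under its middle
- disc: bystander, loose: round plywood blank lying flat, 100 mm across, 12 mm thick; leave it alone. Origin: under its middle
- tin: bystander, loose: closed metal tin, 72 mm across, 60 mm tall; leave it alone. Origin: under its middle
- carton: bystander, loose: closed cardboard box, 110 x 160 x 50 mm; leave it alone. Origin: under its middle
- roller: bystander, loose: small hand roller lying down, 150 mm long; leave it alone. Origin: under its middle

How it is judged:
On the way, in this order (a step that is already met when the one before it is completed fails the run):
1. the panel stands upright on its edge on the bed, in the slot, let go (angle between the x axis of panel and the x axis of clamp, either way round below 0.15 rad and x of panel_mid in the frame of clamp between 0.003 and 0.03 m and y of panel_mid in the frame of clamp between -0.025 and 0.025 m and z of panel_mid in the frame of clamp between 0.066 and 0.078 m and contact force between the fingers and panel below 0.2 N and linear speed of panel below 0.02 m/s), for 0.2 s.
2. the catch is flipped over, the lever still at rest (value of joint catch above 1.3 rad and value of joint lever below 0.15 rad), for 0.1 s.
3. the lever is pulled back to its stop (value of joint lever above 0.76 rad), for 0.1 s.
At the end, for the whole second after the job is handed in: Fingers hold the handle (>2 N), lever at its stop (>0.76 of 0.85), catch flipped (>1.3), jaw presses the panel (>3 N); panel on its edge on the bed, upright and along the fence within 0.15 rad, centre 3-30 mm from the fence and within 25 mm of its middle, still, untouched by the arm (angle between the x axis of panel and the x axis of clamp, either way round below 0.15 rad and x of panel_mid in the frame of clamp between 0.003 and 0.03 m and y of panel_mid in the frame of clamp between -0.025 and 0.025 m and z of panel_mid in the frame of clamp between 0.066 and 0.078 m and value of joint lever above 0.76 rad and value of joint catch above 1.3 rad and contact force between the fingers and clamp above 2 N and contact force between jaw and panel above 3 N and contact force between the arm and panel below 0.2 N and linear speed of panel below 0.01 m/s); the arm keeps its last pose, push and grip.
It fails at once if the lever is forced past the closed catch (value of joint lever above 0.25 rad and value of joint catch below 0.8 rad).
It fails at once if a bystander is knocked or shifted by more than 30 mm (distance of any of pen_jar, glue, tape, disc, tin, carton, roller from where it was at the start of the episode above 0.03 m).
It also fails if it takes over 70 s, if anything falls off the work surface, if the arm or the gripper's body presses on something with over 40 N, if the wrist force passes 120 N, or if a joint passes its speed limit or range.

## Robot

A 7-joint arm with a two-finger parallel gripper is mounted at the origin on the work surface. World frame = base frame: x ahead of the robot, y to its left, z up, the work surface at z = 0. Lengths are in m, angles in rad, forces in N, time in s.
With the tool pointing down it reaches from about 0.4 to 0.85 m from the base axis. Payload 10.4 kg.
Tool frame: the origin (TCP) lies on the centre line of the jaws, within the pads' length; the fingertips stand 17 mm ahead of it and the grasp point (between the pads) lies 2 mm behind it (manip.tcp_to_tips is the distance from the TCP to the fingertips, in m); z points along the fingers, x is the direction in which the jaws open and shut, and the axes are right-handed (so a half turn about z gives the same grasp; the last joint's range is limited). The gripper opens to 85 mm and grips with 20 to 120 N. Pads are 22 mm wide; open, the fingers measure 114 mm over their backs; the gripper's body (76 mm by 85 mm) begins 54 mm behind the grasp point. The pads swing forward as they close: fully open they stand 13 mm farther back than shut.
Start: joints at [-1.163, 0.332, -0.065, 1.46, 0.022, 1.35, -0.088], TCP at [0.261, 0.568, 0.248] pointing down, gripper open.
Joint ranges: [-2.6, 2.6], [-0.5, 2.12], [-1.47, 1.34], [0.16, 2.42], [-1.27, 4.41], [0.06, 2.06], [-2.6, 2.6]. Speed limits (rad/s): [2.22, 2.22, 2.79, 2.79, 3.14, 3.14, 3.14].

## Interface

Orientations are given as a unit quaternion [x, y, z, w].
In Python, from workcell import manip gives the robot as it stands.
- The arm moves only by the shell command python3 -m pendant 'ROWS' [FORCE]. ROWS is JSON, a list of rows, each a list of 3 entries, a list of its own where there are three numbers: the shift along the world's x, y, z in cm, then the turn, a rotation vector about the world's x, y, z in degrees, then the closure in counts, from 0 (fully open) to 255 (shut). A call has 1 to 12 rows; each row shifts and turns the pose as measured when the row begins; what a row does not reach is not made up. A row lasts 1/8 s, in which the tool goes at most 62.5 mm and 10.7 degrees, less where a joint would pass 70% of its speed; a pose out of reach is approached as far as the arm can. A call is refused whole if a number of a shift passes 6.25 or a number of a turn 10.7, either way. A call with a gripper value outside its range is refused whole. The fingers move at their own pace and stop on an object; FORCE is the grip in N (left out, the last holds). Time passes only in rows, so rows that do not move let the fingers close. It gives the time, the measured TCP pose, the force and the opening at its end, in the units of the state.
- manip.get_obs(): the state, without advancing time (a new reading comes with each control period).
- manip.camera(name): name is "side" or "top"; returns a dict with "pixels" (400x640x3 uint8, red, green, blue), "range_z" (400x640 float32, m along the optical axis (not along the pixel's ray), 0 where there is no reading), "K" (3x3 intrinsics, pixels), "dist" ([k1, k2, p1, p2, k3] as OpenCV has them; the pictures are not rectified), "origin" and "rotation" of the camera in the world. Camera axes: x right, y down, z forward; pixel columns grow to the right and rows downward; lengths in m; the calibration is good to about 2 mm. A picture is of the moment at which its call begins.
- manip.hand_in(): hands the job in, once; it reports no verdict.
The state is a dict: "clock": time; "joint_pos": joint angles; "joint_velocities": joint speeds; "tau": joint torques, N m; "position": TCP position; "ee_rot": TCP orientation; "ft_force": force on the tool from outside, world axes, zero at the start; "torque": the same for the moment, N m; "grip_width": opening from 0.0 (shut) to 1.0 (fully open).
Only numpy, scipy, OpenCV 4.12 (cv2) and the standard library are available. Lean on these libraries where they do the work, as an engineer would, in place of code of your own. Each camera call takes 0.05 s, during which the arm holds its last target.

## Working session

There is one attempt and no reset: what is moved stays moved. The work goes in short steps, Python scripts to look and compute and a shell command to move; the robot and the scene stay as the last step left them, time stands still between calls to the robot, and variables do not carry over. Pictures are saved under pics/ and viewed, and the job is handed in when it is done.

```bash
mkdir -p pics; ls
cat > h.py <<'E'
import numpy as np, cv2
from workcell import manip
def snap(n,tag):
    c=manip.camera(n); cv2.imwrite(f'pics/{tag}.png',c['pixels'][:,:,::-1]); np.savez(f'pics/{tag}.npz',**{k:np.array(v) for k,v in c.items()}); return c
def cloud(c):
    K,d=np.array(c['K'],float),np.array(c['dist'],float)
    h,w=c['range_z'].shape
    u,v=np.meshgrid(np.arange(w),np.arange(h))
    p=cv2.undistortPoints(np.stack([u,v],-1).reshape(-1,1,2).astype(np.float64),K,d).reshape(h,w,2)
    z=c['range_z']; P=np.dstack([p[...,0]*z,p[...,1]*z,z])
    W=P@np.array(c['rotation']).T+np.array(c['origin']); W[z==0]=np.nan
    return W
E
python3 - <<'E'
from h import *
print(manip.get_obs())
for n in('side','top'):
    c=snap(n,n+'0'); print(n,c['origin'],c['rotation'],c['K'])
E
```

```text
pics
{'clock': 0.0, 'joint_pos': array([-1.16263393,  0.33287854, -0.0647145 ,  1.46097327,  0.02160637,
        1.34987772, -0.08848523]), 'joint_velocities': array([0.0004567 , 0.00174975, 0.00088543, 0.00062236, 0.00092854,
       0.00141784, 0.0015349 ]), 'tau': array([ 7.51771531e-04, -6.25458670e+01,  4.95142175e-02, -3.91594040e+01,
        1.62075937e-02,  1.00887546e-02,  4.90549689e-05]), 'position': array([0.26082573, 0.5675798 , 0.24749653]), 'ee_rot': array([ 8.41877694e-01,  5.39667888e-01, -5.87378998e-04,  4.17245888e-04]), 'ft_force': array([-0.00267332, -0.072615  , -0.14057711]), 'torque': array([-0.02165737,  0.0243314 , -0.01167353]), 'grip_width': 0.9993639166676459}
side [ 0.11912464 -0.8373033   0.67409143] [ 0.84943628 -0.20699086  0.10758007 -0.47332792] [[384.06505253   0.         315.28727796]
 [  0.         384.06505253 208.60079825]
 [  0.           0.           1.        ]]
top [ 0.19651277 -0.03774094  1.67309515] [-0.69698457  0.70904029 -0.07626827  0.07521649] [[517.13245777   0.         314.91665384]
 [  0.         517.13245777 193.65303882]
 [  0.           0.           1.        ]]
```

```bash
sed -i "s/np.array(c\['rotation'\]).T/R.from_quat(c['rotation']).as_matrix().T/; s/^import numpy.*/&\nfrom scipy.spatial.transform import Rotation as R/" h.py; cat h.py | head -5
```

```text
import numpy as np, cv2
from scipy.spatial.transform import Rotation as R
from workcell import manip
def snap(n,tag):
    c=manip.camera(n); cv2.imwrite(f'pics/{tag}.png',c['pixels'][:,:,::-1]); np.savez(f'pics/{tag}.npz',**{k:np.array(v) for k,v in c.items()}); return c
```

View pics/side0.png

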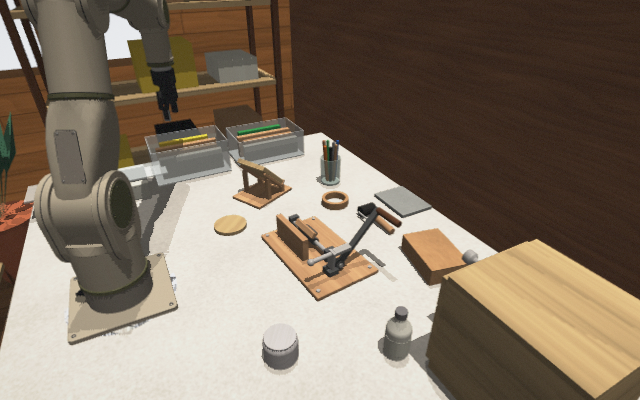

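View pics/top0.png

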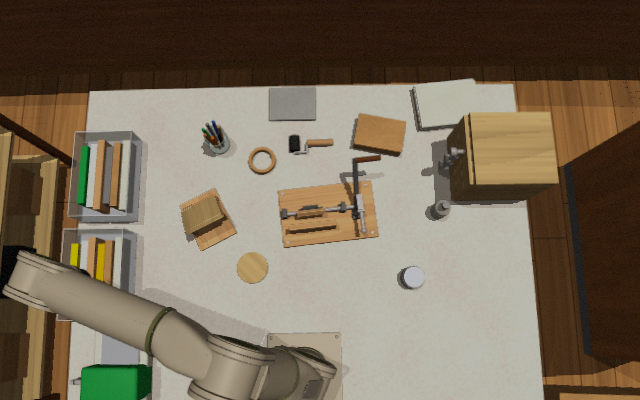

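The side view shows the rest with the panel at about (262,182), the clamp at (318,255) and the pen jar behind the rest at (330,165). In the top view the rest is at (207,218), the clamp at (328,213), the disc at (252,267), the tape at (262,160) and the jar at (215,140). Next I'll measure the poses.

Run:
```python
from h import *
d=dict(np.load('pics/top0.npz')); W=cloud(d)
im=cv2.imread('pics/top0.png')
cv2.imwrite('pics/c1.png',np.hstack([cv2.resize(im[175:265,170:250],None,fx=5,fy=5,interpolation=2),cv2.resize(im[145:255,270:390],None,fx=3.3,fy=4.1,interpolation=2)])[:600,:800])
W2=cloud(dict(np.load('pics/side0.npz')))
for nm,w in(('top',W),('side',W2)):
    # table
    print(nm,'table z',np.nanmedian(w[(abs(w[...,2])<.02)][:,2]))
# panel points in top view
m=np.zeros(W.shape[:2],bool); m[180:255,175:245]=1
m&=(W[...,2]>.035); P=W[m]
# ransac plane
best=None;rng=np.random.default_rng(0)
for i in range(500):
    a,b,c=P[rng.choice(len(P),3,False)]
    n=np.cross(b-a,c-a)
    if np.linalg.norm(n)<1e-6: continue
    n/=np.linalg.norm(n); s=abs((P-a)@n)<.003
    if best is None or s.sum()>best.sum(): best=s
Q=P[best]; c0=Q.mean(0); n=np.linalg.svd(Q-c0)[2][2]; n*=np.sign(n[2]); print('panel',len(P),len(Q),c0,n,'tilt',np.degrees(np.arccos(n[2])),'yaw',np.degrees(np.arctan2(n[1],n[0])),Q.min(0),Q.max(0))
u=np.cross([0,0,1],n);u/=np.linalg.norm(u); v=np.cross(n,u)
ab=np.c_[(Q-c0)@u,(Q-c0)@v].astype(np.float32)
r=cv2.minAreaRect(ab);print('rect',r); 
for x in cv2.boxPoints(r): print(c0+x[0]*u+x[1]*v)
print(np.percentile(ab,[1,99],axis=0))
# clamp board
m=np.zeros(W.shape[:2],bool); m[170:255,270:385]=1
mm=m&(abs(W[...,2]-.012)<.005); B=W[mm]; r=cv2.minAreaRect(B[:,:2].astype(np.float32)); print('board',r,np.median(B[:,2]))
mm=m&(abs(W[...,2]-.080)<.006); ys,xs=np.nonzero(mm); B=W[mm]; print('fence',len(B),xs.min(),xs.max(),ys.min(),ys.max()); r=cv2.minAreaRect(B[:,:2].astype(np.float32)); print(r,cv2.boxPoints(r))
```

```text
Traceback (most recent call last):
ValueError: all the input array dimensions except for the concatenation axis must match exactly, but along dimension 0, the array at index 0 has size 450 and the array at index 1 has size 451
```

Run:
```python
from h import *
d=dict(np.load('pics/top0.npz')); W=cloud(d)
im=cv2.imread('pics/top0.png')
cv2.imwrite('pics/c1.png',np.hstack([cv2.resize(im[175:265,170:250],(400,450),interpolation=2),cv2.resize(im[145:255,270:390],(400,450),interpolation=2)])[:600,:800])
W2=cloud(dict(np.load('pics/side0.npz')))
for nm,w in(('top',W),('side',W2)):
    # table
    print(nm,'table z',np.nanmedian(w[(abs(w[...,2])<.02)][:,2]))
# panel points in top view
m=np.zeros(W.shape[:2],bool); m[180:255,175:245]=1
m&=(W[...,2]>.035); P=W[m]
# ransac plane
best=None;rng=np.random.default_rng(0)
for i in range(500):
    a,b,c=P[rng.choice(len(P),3,False)]
    n=np.cross(b-a,c-a)
    if np.linalg.norm(n)<1e-6: continue
    n/=np.linalg.norm(n); s=abs((P-a)@n)<.003
    if best is None or s.sum()>best.sum(): best=s
Q=P[best]; c0=Q.mean(0); n=np.linalg.svd(Q-c0)[2][2]; n*=np.sign(n[2]); print('panel',len(P),len(Q),c0,n,'tilt',np.degrees(np.arccos(n[2])),'yaw',np.degrees(np.arctan2(n[1],n[0])),Q.min(0),Q.max(0))
u=np.cross([0,0,1],n);u/=np.linalg.norm(u); v=np.cross(n,u)
ab=np.c_[(Q-c0)@u,(Q-c0)@v].astype(np.float32)
r=cv2.minAreaRect(ab);print('rect',r); 
for x in cv2.boxPoints(r): print(c0+x[0]*u+x[1]*v)
print(np.percentile(ab,[1,99],axis=0))
# clamp board
m=np.zeros(W.shape[:2],bool); m[170:255,270:385]=1
mm=m&(abs(W[...,2]-.012)<.005); B=W[mm]; r=cv2.minAreaRect(B[:,:2].astype(np.float32)); print('board',r,np.median(B[:,2]))
mm=m&(abs(W[...,2]-.080)<.006); ys,xs=np.nonzero(mm); B=W[mm]; print('fence',len(B),xs.min(),xs.max(),ys.min(),ys.max()); r=cv2.minAreaRect(B[:,:2].astype(np.float32)); print(r,cv2.boxPoints(r))
```

```text
top table z 6.88892507283434e-06
side table z 0.00035775521324926673
panel 1069 757 [0.48829934 0.31524821 0.09279851] [0.62729914 0.31443837 0.71247758] tilt 44.56314313734872 yaw 26.62265976477631 [0.42262902 0.24137384 0.04227914] [0.55927344 0.38502842 0.14042762]
rect ((0.0009541958570480347, -0.0026267841458320618), (0.13700786232948303, 0.12432726472616196), 88.97562408447266)
[0.56086348 0.28179401 0.04367397]
[0.50657549 0.39363161 0.04211431]
[0.41822623 0.35208577 0.13823666]
[0.47251422 0.24024817 0.13979632]
[[-0.059002   -0.06719776]
 [ 0.06059234  0.06349421]]
board ((0.4980078935623169, -0.08093208074569702), (0.3729364275932312, 0.2805989980697632), 88.29885864257812) 0.011600431670413025
fence 438 288 365 187 232
((0.4953700304031372, -0.07986430823802948), (0.23979879915714264, 0.14226415753364563), 87.21653747558594) [[ 0.4184994  -0.19616798]
 [ 0.5605957  -0.20307653]
 [ 0.57224065  0.03643936]
 [ 0.43014437  0.04334791]]
```

View pics/c1.png

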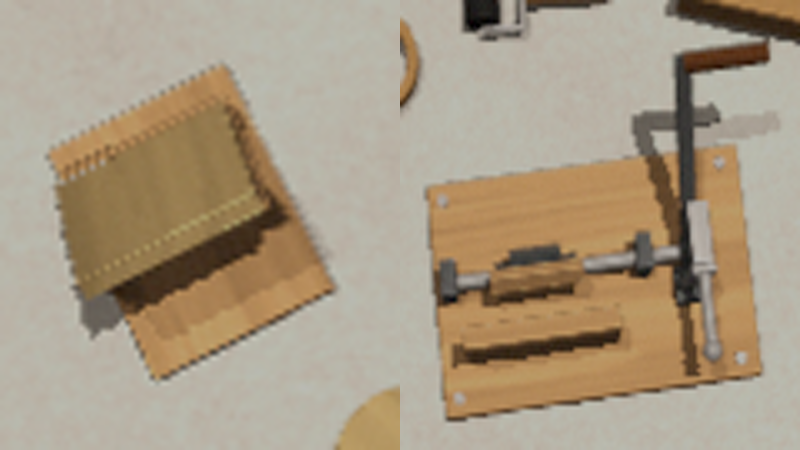

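Run:
```python
from h import *
for cam in('top','side'):
    d=dict(np.load(f'pics/{cam}0.npz')); W=cloud(d); X,Y,Z=W[...,0],W[...,1],W[...,2]
    print('==',cam)
    def blob(m,k=3):
        m=cv2.morphologyEx(m.astype(np.uint8),cv2.MORPH_CLOSE,np.ones((k,k)))
        n,l,s,_=cv2.connectedComponentsWithStats(m); i=1+np.argmax(s[1:,4]); return (l==i)
    m=blob((X>.35)&(X<.65)&(Y>-.27)&(Y<.12)&(Z>.006)&(Z<.02))
    B=W[m&(Z<.02)&(Z>.006)]; r=cv2.minAreaRect(B[:,:2].astype(np.float32)); print('board',r,'\n',cv2.boxPoints(r).round(4).tolist())
    m=blob((X>.38)&(X<.65)&(Y>.17)&(Y<.45)&(Z>.004)&(Z<.02),1)
    B=W[m]; r=cv2.minAreaRect(B[:,:2].astype(np.float32)); print('restbase',r,'\n',cv2.boxPoints(r).round(4).tolist())
    m=(X>.38)&(X<.65)&(Y>-.12)&(Y<.12)&(Z>.074)&(Z<.086); m=blob(m,1)
    B=W[m]; r=cv2.minAreaRect(B[:,:2].astype(np.float32)); print('fence',len(B),r,B.mean(0),'\n',cv2.boxPoints(r).round(4).tolist())
    m=(X>.5)&(X<.75)&(Y>-.3)&(Y<-.05)&(Z>.13)&(Z<.18)
    B=W[m]; r=cv2.minAreaRect(B[:,:2].astype(np.float32)); print('handle',len(B),r,B.mean(0),B.max(0),'\n',cv2.boxPoints(r).round(4).tolist())
    m=(X>.38)&(X<.52)&(Y>-.25)&(Y<-.12)&(Z>.06)&(Z<.12)
    B=W[m];print('catchpin',len(B),B.mean(0),B.min(0),B.max(0))
    for nm,(x0,x1,y0,y1) in dict(jar=(.55,.75,.2,.4),tape=(.55,.7,.1,.25),disc=(.3,.45,.1,.27),roller=(.6,.75,-.05,.12),carton=(.6,.8,-.3,-.0),tin=(.2,.4,-.4,-.25),glue=(.4,.6,-.5,-.35)).items():
        m=(X>x0)&(X<x1)&(Y>y0)&(Y<y1)&(Z>.006); 
        if m.sum(): B=W[m]; print(nm,m.sum(),B.min(0).round(3),B.max(0).round(3))
```

```text
== top
board ((0.49890923500061035, -0.07981884479522705), (0.22433944046497345, 0.36141693592071533), 7.7289814949035645) 
 [[0.3634999990463257, 0.08420000225305557], [0.4120999872684479, -0.27399998903274536], [0.6344000101089478, -0.24379999935626984], [0.5857999920845032, 0.11429999768733978]]
restbase ((0.48597726225852966, 0.3040003180503845), (0.18074478209018707, 0.1525236815214157), 26.05301284790039) 
 [[0.37130001187324524, 0.3328000009059906], [0.4383000135421753, 0.19580000638961792], [0.6007000207901001, 0.2752000093460083], [0.5336999893188477, 0.412200003862381]]
fence 256 ((0.44506657123565674, -0.031092777848243713), (0.0187445729970932, 0.1481069177389145), 5.733522891998291) [ 0.44482413 -0.03011949  0.07925414] 
 [[0.42829999327659607, 0.04170000180602074], [0.4431000053882599, -0.10570000112056732], [0.4618000090122223, -0.10379999876022339], [0.44699999690055847, 0.04349999874830246]]
handle 208 ((0.6321990489959717, -0.19631077349185944), (0.04218125715851784, 0.09327233582735062), 26.789718627929688) [ 0.62898747 -0.19262818  0.15321327] [ 0.64631501 -0.1575
[... 1778 characters left out ...]
 -0.15781269  0.16201147] 
 [[0.6007999777793884, -0.16169999539852142], [0.6183000206947327, -0.25049999356269836], [0.6513000130653381, -0.24400000274181366], [0.6338000297546387, -0.15520000457763672]]
catchpin 276 [ 0.47340303 -0.19055999  0.08033128] [ 0.4166054  -0.20082638  0.06013293] [ 0.5199981  -0.17407617  0.08710079]
jar 675 [0.55  0.237 0.006] [0.75  0.321 0.163]
tape 153 [0.631 0.1   0.006] [0.699 0.178 0.027]
disc 469 [0.3   0.111 0.006] [0.45  0.269 0.016]
roller 348 [ 0.634 -0.05   0.006] [0.75  0.12  0.038]
carton 1818 [ 0.6   -0.3    0.006] [ 0.8   -0.004  0.162]
tin 1376 [ 0.244 -0.384  0.006] [ 0.315 -0.313  0.063]
glue 1535 [ 0.468 -0.5    0.006] [ 0.599 -0.426  0.229]
```

```bash
cat >> h.py <<'E'
def Rt(head,pitch):
    "jaw axis in heading plane; pitch=deg fingers tilt forward from down"
    h=np.radians(head); p=np.radians(pitch)
    f=np.array([np.cos(h),np.sin(h),0]); z=np.sin(p)*f-np.cos(p)*np.array([0,0,1]); x=np.cos(p)*f+np.sin(p)*np.array([0,0,1])
    return R.from_matrix(np.c_[x,np.cross(z,x),z])
def to(pos,head,pitch):
    o=manip.get_obs(); c=R.from_quat(o['ee_rot']); best=None
    for a in(0,180):
        rv=(Rt(head,pitch)*R.from_euler('z',a,degrees=True)*c.inv()).as_rotvec(degrees=True)
        if best is None or np.linalg.norm(rv)<np.linalg.norm(best): best=rv
    d=(np.array(pos)-o['position'])*100
    print('t',round(o['clock'],2),'shift cm',d.round(2),'turn',best.round(2),'|',np.linalg.norm(d).round(1),np.linalg.norm(best).round(1),'F',o['ft_force'].round(1),'w',round(o['grip_width'],3))
E
python3 - <<'E'
from h import *
print([a for a in dir(manip) if a[0]!='_'])
to((.408,.276,.23),26.5,0)
to((.408,.276,.172),26.5,45)
E
```

```text
['MotionError', 'camera', 'get_obs', 'hand_in', 'tcp_to_tips']
t 0.1 shift cm [ 14.71 -29.16  -1.76] turn [  0.06  -0.05 -38.82] | 32.7 38.8 F [-0.5 -1.1  0.1] w 0.998
t 0.1 shift cm [ 14.71 -29.16  -7.56] turn [ 32.98 -31.94 -36.76] | 33.5 58.8 F [-0.5 -1.1  0.1] w 0.998
```

```bash
python3 -m pendant '[[[1.84,-3.65,0.5],[4.1,-4.0,-4.6],60],[[1.84,-3.65,0],[4.1,-4.0,-4.6],90],[[1.84,-3.65,0],[4.1,-4.0,-4.6],90],[[1.84,-3.65,0],[4.1,-4.0,-4.6],90],[[1.84,-3.65,-0.5],[4.1,-4.0,-4.6],90],[[1.84,-3.65,-1],[4.1,-4.0,-4.6],90],[[1.84,-3.65,-1.5],[4.1,-4.0,-4.6],90],[[1.84,-3.65,-1.5],[4.1,-4.0,-4.6],90]]' 40
python3 - <<'E'
from h import *
to((.408,.276,.172),26.5,45)
print(manip.get_obs()['joint_pos'].round(2))
E
```

```text
clock: 1.1
position: [0.3867, 0.2997, 0.2176]
ee_rot: [0.905, 0.246, 0.334, -0.089]
ft_force: [-0.4, 1.0, 0.8]
grip_width: 0.647
t 1.1 shift cm [ 2.13 -2.37 -4.56] turn [ 2.28 -3.88 -3.79] | 5.6 5.9 F [-0.4  1.   0.8] w 0.647
[-0.71 -0.37 -0.18  2.38  0.38  0.48 -0.65]
```

```bash
python3 -m pendant '[[[2.1,-2.3,-2.2],[1.1,-1.9,-1.9],90],[[0.1,0,-2.3],[1.1,-1.9,-1.9],90],[[0,0,0],[0,0,0],90]]'
python3 - <<'E'
from h import *
to((.408,.276,.172),26.5,45)
print(manip.get_obs()['joint_pos'].round(2))
snap('top','top1');c=snap('side','side1')
im=cv2.imread('pics/side1.png')[110:260,190:370];cv2.imwrite('pics/s1c.png',cv2.resize(im,(720,600)))
E
```

```text
clock: 1.48
position: [0.3945, 0.2935, 0.2047]
ee_rot: [0.903, 0.235, 0.349, -0.092]
ft_force: [0.2, -0.4, 0.4]
grip_width: 0.644
t 1.48 shift cm [ 1.35 -1.75 -3.27] turn [ 1.14 -2.44 -2.68] | 3.9 3.8 F [ 0.2 -0.4  0.4] w 0.644
[-0.31 -0.37 -0.5   2.4   0.14  0.36 -0.45]
```

View pics/s1c.png

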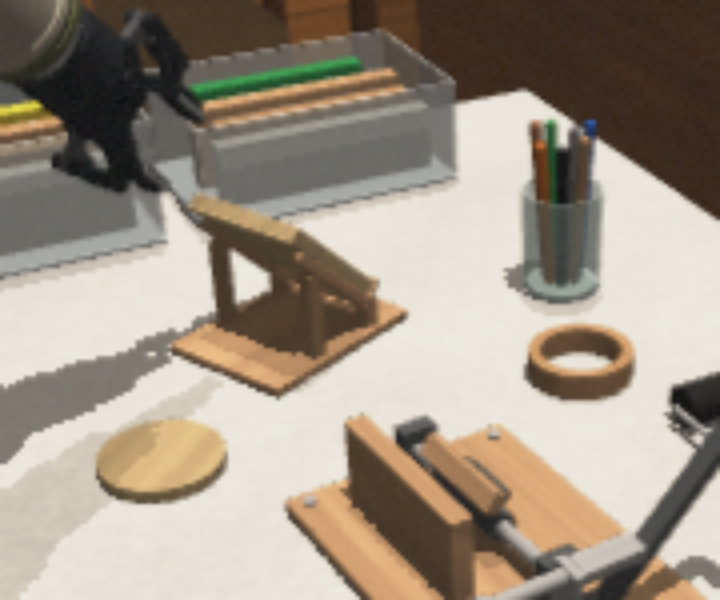

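View pics/top1.png

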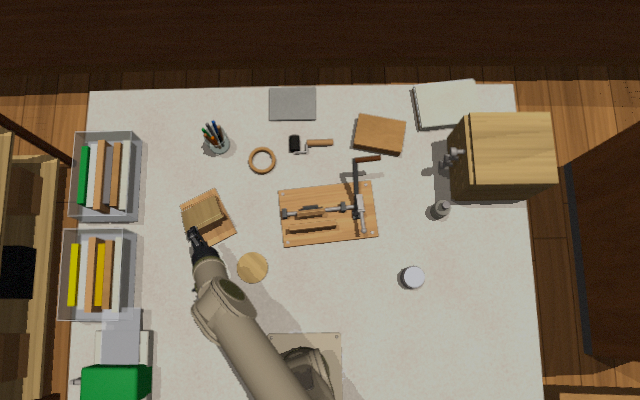

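The tilted fingers are just behind the panel's top edge; in the full side view that is around (243,165). Joint 4 is close to its limit, so I'll approach with a shorter back-off.

```bash
cat >> h.py <<'E'
PC=np.array([.483,.3135,.0874]); PH=np.radians(26.5)
pf=np.array([np.cos(PH),np.sin(PH),0]); pz=(np.array([0,0,1])-pf)/2**.5; pn=(np.array([0,0,1])+pf)/2**.5; pu=np.cross(pz,pn)
def pan():
    o=manip.get_obs(); d=(o['position']-PC)*1000; print('panel frame mm: beyond centre along top dir',(d@pz).round(1),'normal',(d@pn).round(1),'lat',(d@pu).round(1),'tips along',d@pz-17)
E
python3 - <<'E'
from h import *
pan(); print(pu)
to(PC+.105*pz,26.5,45)
to(PC+.039*pz,26.5,45)
E
```

```text
panel frame mm: beyond centre along top dir 145.7 normal 21.3 lat 23.1 tips along 128.68370643850773
[-0.44619781  0.89493436  0.        ]
t 1.57 shift cm [ 2.25 -1.45 -4.39] turn [ 1.07 -2.44 -2.86] | 5.1 3.9 F [-0.2  0.3  0.4] w 0.646
t 1.57 shift cm [ 6.43  0.63 -9.05] turn [ 1.07 -2.44 -2.86] | 11.1 3.9 F [-0.2  0.3  0.4] w 0.646
```

```bash
python3 -m pendant '[[[0.8,-0.5,-1.5],[0.4,-0.8,-0.9],90],[[0.8,-0.5,-1.5],[0.4,-0.8,-0.9],90],[[0.7,-0.5,-1.4],[0.3,-0.8,-0.9],90],[[0,0,0],[0,0,0],90]]'
python3 - <<'E'
from h import *
pan()
to(PC+.105*pz,26.5,45)
print(manip.get_obs()['joint_pos'].round(2))
E
```

```text
clock: 2.08
position: [0.4179, 0.2931, 0.1712]
ee_rot: [0.899, 0.22, 0.368, -0.091]
ft_force: [-0.0, -0.3, -0.4]
grip_width: 0.65
panel frame mm: beyond centre along top dir 106.9 normal 11.6 lat 10.8 tips along 89.86199675132902
t 2.08 shift cm [-0.13 -1.27 -0.95] turn [ 0.13 -0.48 -1.11] | 1.6 1.2 F [-0.  -0.3 -0.4] w 0.65
[ 0.26 -0.35 -0.98  2.41 -0.34  0.18 -0.02]
```

```bash
python3 -m pendant '[[[0.2,-0.6,-0.6],[0,-0.3,-0.6],90],[[0.2,-0.6,-0.6],[0,-0.2,-0.6],90],[[0,0,0],[0,0,0],90]]'
python3 - <<'E'
from h import *
pan()
to(PC+.105*pz,26.5,45)
to(PC+.039*pz,26.5,45)
print(manip.get_obs()['joint_pos'].round(2))
E
```

```text
clock: 2.45
position: [0.4242, 0.2898, 0.1648]
ee_rot: [0.899, 0.216, 0.37, -0.088]
ft_force: [0.2, 0.2, 0.0]
grip_width: 0.646
panel frame mm: beyond centre along top dir 99.4 normal 10.0 lat 5.0 tips along 82.43414397734195
t 2.45 shift cm [-0.76 -0.94 -0.31] turn [ 0.18 -0.18 -0.45] | 1.3 0.5 F [0.2 0.2 0. ] w 0.646
t 2.45 shift cm [ 3.42  1.14 -4.98] turn [ 0.18 -0.18 -0.45] | 6.1 0.5 F [0.2 0.2 0. ] w 0.646
[ 0.38 -0.36 -1.08  2.41 -0.55  0.16  0.19]
```

```bash
python3 -m pendant '[[[0.6,0.1,-1.2],[0,0,0],90],[[0.6,0.2,-1.2],[0,0,0],90],[[0.8,0.3,-1.0],[0,0,0],90],[[0,0,0],[0,0,0],90]]'
python3 - <<'E'
from h import *
pan()
to(PC+.039*pz,26.5,45)
print(manip.get_obs()['joint_pos'].round(2))
E
```

```text
clock: 2.95
position: [0.4376, 0.3006, 0.1389]
ee_rot: [0.898, 0.222, 0.37, -0.091]
ft_force: [0.3, -1.0, -0.3]
grip_width: 0.653
panel frame mm: beyond centre along top dir 69.2 normal 3.6 lat 8.7 tips along 52.1869284243174
t 2.95 shift cm [ 2.07  0.06 -2.39] turn [ 0.1  -0.21 -1.26] | 3.2 1.3 F [ 0.3 -1.  -0.3] w 0.653
[ 0.64 -0.27 -1.33  2.4  -0.8   0.07  0.47]
```

```bash
cat > fk.py <<'E'
import numpy as np
from scipy.spatial.transform import Rotation as R
from scipy.optimize import least_squares
S=[([-1.16263393,.33287854,-.0647145,1.46097327,.02160637,1.34987772,-.08848523],[.2608,.5676,.2475],[.8419,.5397,-.0006,.0004]),
([-.71,-.37,-.18,2.38,.38,.48,-.65],[.3867,.2997,.2176],[.905,.246,.334,-.089]),
([-.31,-.37,-.5,2.4,.14,.36,-.45],[.3945,.2935,.2047],[.903,.235,.349,-.092]),
([.26,-.35,-.98,2.41,-.34,.18,-.02],[.4179,.2931,.1712],[.899,.22,.368,-.091]),
([.38,-.36,-1.08,2.41,-.55,.16,.19],[.4242,.2898,.1648],[.899,.216,.37,-.088]),
([.64,-.27,-1.33,2.4,-.8,.07,.47],[.4376,.3006,.1389],[.898,.222,.37,-.091])]
def fk(q,s,L):
    ax='zyzyzyz'; T=np.zeros(3); Ro=R.identity()
    for i in range(7):
        T=T+Ro.apply([L[2*i],0,L[2*i+1]])   # offset before joint i
        Ro=Ro*R.from_euler(ax[i],s[i]*q[i])
    T=T+Ro.apply([0,0,L[14]])
    return T,Ro
if __name__=='__main__':
    import itertools
    res=[]
    for s in itertools.product([1,-1],repeat=7):
        for fl in(0,):
            e=[]; 
            Rs=[fk(q,s,np.zeros(15))[1] for q,_,_ in S]; Rm=[R.from_quat(o) for _,_,o in S]
            off=Rs[0].inv()*Rm[0]
            e=[((r*off).inv()*m).magnitude() for r,m in zip(Rs,Rm)]
            res.append((max(e),s,off.as_rotvec(degrees=True).round(1)))
    res.sort(key=lambda a:a[0]); print(*res[:8],sep='\n')
E
python3 fk.py
```

```text
(0.010556934536601191, (-1, 1, -1, 1, -1, 1, -1), array([  0.,   0., 180.]))
(0.5873771362484277, (-1, 1, -1, 1, 1, 1, 1), array([   0. ,    3.6, -170.4]))
(0.799040927601294, (-1, 1, -1, -1, 1, -1, 1), array([  55.5,   -0. , -160.9]))
(0.8032801612836807, (-1, 1, -1, -1, -1, -1, -1), array([-58.6,   1.3, 170.2]))
(1.0350222464947787, (-1, -1, -1, -1, -1, 1, -1), array([-174.9,   15.5,   39.7]))
(1.123984975056895, (-1, 1, -1, 1, -1, 1, 1), array([   0. ,   -0. , -169.9]))
(1.2103657471386553, (-1, -1, -1, -1, 1, 1, 1), array([-175.3,   -0. ,   39.8]))
(1.2355398079299147, (1, 1, 1, -1, -1, -1, -1), array([-16.1, -35.2,  37.5]))
```

```bash
cat > ik.py <<'E'
from fk import *
s=(-1,1,-1,1,-1,1,-1)
idx=[1,5,6,9,10,12,14] # d1(shoulder z), elbow z(5? before j3->4), etc
def A(q):
    M=[]
    for k in range(15):
        L=np.zeros(15);L[k]=1;M.append(fk(q,s,L)[0])
    return np.array(M).T
M=np.vstack([A(q) for q,_,_ in S]); y=np.concatenate([p for _,p,_ in S])
def fit(cols):
    x,_,r,sv=np.linalg.lstsq(M[:,cols],y,rcond=None); e=M[:,cols]@x-y
    L=np.zeros(15);L[cols]=x; return L,abs(e).max()
if __name__=='__main__':
    # z before j2 =3 ; z before j4=7 ; before j6=11; tool=14 ; x offsets 2(before j2),6(before j4),8(before j5),12(before j7)
    for cols in([3,7,11,14],[3,7,11,14,6,8],[2,3,7,11,14],[3,7,11,14,12],[3,6,7,8,10,11,12,14]):
        L,e=fit(cols);print(cols,L[cols].round(3),e.round(4))
E
python3 ik.py
```

```text
[3, 7, 11, 14] [0.307 0.37  0.487 0.293] 0.0538
[3, 7, 11, 14, 6, 8] [ 0.41   0.535  0.549  0.453 -0.064  0.117] 0.0432
[2, 3, 7, 11, 14] [0.058 0.215 0.474 0.421 0.342] 0.0385
[3, 7, 11, 14, 12] [0.315 0.371 0.492 0.295 0.008] 0.0545
[3, 6, 7, 8, 10, 11, 12, 14] [ 0.453  0.001  0.521  0.166 -0.018  0.552  0.053  0.431] 0.0447
```

```bash
cat > ik2.py <<'E'
from fk import *
s=(-1,1,-1,1,-1,1,-1)
def rots(q):
    Ro=R.identity(); out=[]
    for a,si,qi in zip('zyzyzyz',s,q):
        Ro=Ro*R.from_euler(a,si*qi); out.append(Ro.as_matrix())
    return out
def A(q):
    return np.hstack([np.array([[0],[0],[1.]])]+[m for m in rots(q)])  # 1 + 21 ; frame i offset after joint i
def solve(cols,S,lam=1e-6):
    M=np.vstack([A(q)[:,cols] for q,_,_ in S]); y=np.concatenate([p for _,p,_ in S])
    x=np.linalg.solve(M.T@M+lam*np.eye(len(cols)),M.T@y); return x,abs(M@x-y).max()
E
python3 - <<'E'
from ik2 import *
# col index: 0 base z; 1+3*i+ax offset in frame after joint i+1
z=lambda i:1+3*(i-1)+2
yy=lambda i:1+3*(i-1)+1
x=lambda i:1+3*(i-1)
C={'z':[0,z(3),z(5),z(7)]}
C['zy']=C['z']+[yy(1),yy(3),yy(5)]
C['zx']=C['z']+[x(1),x(3),x(4),x(5),x(6)]
C['x46']=C['z']+[x(3),x(4),x(6)]
C['zxy']=C['z']+[x(3),x(4),x(6),yy(1),yy(3),yy(5)]
for k,c in C.items():
    print(k,*[(v.round(3) if hasattr(v,'round') else v) for v in solve(c,S)])
E
```

```text
z [0.307 0.37  0.487 0.293] 0.054
zy [ 0.256  0.449  0.491  0.326 -0.027 -0.026  0.006] 0.003
zx [-0.075  0.551  0.263  0.324  0.206 -0.013 -0.233  0.048  0.048] 0.023
x46 [ 0.451  0.51   0.553  0.427 -0.016  0.143  0.035] 0.044
zxy [ 0.262  0.446  0.494  0.322  0.004  0.004  0.006 -0.024 -0.029  0.008] 0.003
```

```bash
cat >> ik2.py <<'E'
z=lambda i:1+3*(i-1)+2
yy=lambda i:1+3*(i-1)+1
cols=[0,z(3),z(5),z(7),yy(1),yy(3),yy(5)]
X,_=solve(cols,S)
lo=np.array([-2.6,-.5,-1.47,.16,-1.27,.06,-2.6]);hi=np.array([2.6,2.12,1.34,2.42,4.41,2.06,2.6])
OFF=R.from_euler('z',180,degrees=True)
def FK(q): return A(q)[:,cols]@X, R.from_matrix(rots(q)[-1])*OFF
def IK(p,Rg,n=40,seed=0,q0=None):
    rng=np.random.default_rng(seed); best=[]
    def f(q):
        P,r=FK(q); return np.r_[(P-p)*20,(Rg*r.inv()).as_rotvec()*2, 0.02*(q-(lo+hi)/2)/(hi-lo)]
    for i in range(n):
        q=lo+(hi-lo)*rng.random(7) if q0 is None else np.clip(q0+rng.normal(0,.3,7),lo+.02,hi-.02)
        r=least_squares(f,q,bounds=(lo+.03,hi-.03),max_nfev=60)
        P,rr=FK(r.x); e=np.linalg.norm(P-p); a=(Rg*rr.inv()).magnitude()
        best.append((e*1000+a*100,e*1000,np.degrees(a),r.x.round(2),np.min(np.minimum(r.x-lo,hi-r.x)).round(2)))
    best.sort(key=lambda t:t[0]); return best
E
python3 - <<'E'
from h import *
from ik2 import *
for al in(.039,.07,.105):
  for pitch in(30,38,45):
    for fl in(0,180):
      b=IK(PC+al*pz,Rt(26.5,pitch)*R.from_euler('z',fl,degrees=True),15)
      print(al,pitch,fl,*[(round(t[1],1),round(t[2],1),t[3].tolist(),float(t[4])) for t in b[:2]],sep='\n   ')
E
```

```text
Traceback (most recent call last):
  File "ik2.py", line 26, in IK
    r=least_squares(f,q,bounds=(lo+.03,hi-.03),max_nfev=60)
ValueError: Initial guess is outside of provided bounds
```

```bash
sed -i 's/q=lo+(hi-lo)\*rng.random(7) if/q=lo+.04+(hi-lo-.08)*rng.random(7) if/; s/lo+.02,hi-.02/lo+.04,hi-.04/' ik2.py
python3 - <<'E'
from h import *
from ik2 import *
for al in(.039,.07,.105):
  for pitch in(30,38,45):
    for fl in(0,180):
      b=IK(PC+al*pz,Rt(26.5,pitch)*R.from_euler('z',fl,degrees=True),15)
      print(al,pitch,fl,*[(round(t[1],1),round(t[2],1),t[3].tolist(),float(t[4])) for t in b[:2]],sep='\n   ')
E
```

```text
0.039
   30
   0
   (np.float64(0.0), np.float64(0.0), [-0.39, 0.03, -0.36, 2.22, 0.38, 0.42, -0.59], 0.2)
   (np.float64(0.0), np.float64(0.0), [-0.39, 0.03, -0.36, 2.22, 0.38, 0.42, -0.59], 0.2)
0.039
   30
   180
   (np.float64(0.0), np.float64(0.0), [-0.35, 0.03, -0.4, 2.22, 0.38, 0.42, 2.54], 0.06)
   (np.float64(0.0), np.float64(0.0), [-0.28, 0.03, -0.47, 2.21, 0.39, 0.42, 2.54], 0.06)
0.039
   38
   0
   (np.float64(0.0), np.float64(0.0), [-0.44, -0.01, -0.34, 2.32, 0.78, 0.27, -1.02], 0.1)
   (np.float64(0.0), np.float64(0.0), [-0.44, -0.01, -0.34, 2.32, 0.78, 0.27, -1.02], 0.1)
0.039
   38
   180
   (np.float64(0.0), np.float64(0.0), [-0.47, -0.01, -0.32, 2.32, 0.78, 0.27, 2.12], 0.1)
   (np.float64(0.0), np.float64(0.0), [-0.47, -0.01, -0.32, 2.32, 0.78, 0.27, 2.12], 0.1)
0.039
   45
   0
   (np.float64(0.0), np.float64(0.0), [-0.23, -0.01, -0.58, 2.38, 1.53, 0.24, -1.79], 0.04)
   (np.float64(0.0), np.float64(0.0), [-0.33, -0.01, -0.49, 2.39, 1.53, 0.25, -1.79], 0.03)
0.039
   45
   180
   (np.float64(0.0), np.float64(0.0), [-0.33, -0.01, -0.49, 2.39, 1.53, 0.25, 1.35], 0.
[... 1776 characters left out ...]
-0.75], 0.03)
   (np.float64(0.0), np.float64(0.0), [-0.62, -0.23, -0.19, 2.39, 0.48, 0.39, -0.75], 0.03)
0.105
   38
   180
   (np.float64(0.0), np.float64(0.0), [-0.72, -0.23, -0.11, 2.39, 0.52, 0.4, 2.35], 0.03)
   (np.float64(0.0), np.float64(0.0), [-0.72, -0.23, -0.11, 2.39, 0.52, 0.4, 2.35], 0.03)
0.105
   45
   0
   (np.float64(2.0), np.float64(3.5), [0.28, -0.33, -1.0, 2.39, -0.14, 0.24, -0.22], 0.03)
   (np.float64(2.0), np.float64(3.5), [0.28, -0.33, -1.0, 2.39, -0.14, 0.24, -0.22], 0.03)
0.105
   45
   180
   (np.float64(2.2), np.float64(3.7), [0.1, -0.28, -0.87, 2.39, 0.23, 0.26, 2.57], 0.03)
   (np.float64(2.2), np.float64(3.7), [0.1, -0.28, -0.87, 2.39, 0.23, 0.26, 2.57], 0.03)
```

```bash
cat >> h.py <<'E'
def q(): print('q',manip.get_obs()['joint_pos'].round(3))
E
python3 -m pendant '[[[-1.4,-0.6,1.8],[0,0,0],90],[[-1.3,-0.5,1.6],[0,0,0],90],[[-0.3,0,1],[-1.8,3.6,0],70],[[-0.3,0,0.8],[-1.8,3.6,0],70],[[0,0,0.3],[-1.8,3.6,0],70],[[0,0,0],[-1.8,3.6,0],70]]'
python3 - <<'E'
from h import *
pan();q()
to(PC+.105*pz,26.5,29)
E
```

```text
clock: 3.7
position: [0.4014, 0.2916, 0.2008]
ee_rot: [0.943, 0.228, 0.234, -0.059]
ft_force: [0.1, 0.5, 0.3]
grip_width: 0.726
panel frame mm: beyond centre along top dir 138.7 normal 21.6 lat 16.8 tips along 121.71142917525376
q [ 0.574 -0.436 -1.131  2.187 -0.524  0.703  0.185]
t 3.7 shift cm [ 1.52 -1.13 -3.91] turn [ 0.23 -1.11 -0.75] | 4.3 1.4 F [0.1 0.5 0.3] w 0.726
```

```bash
cat > sim.py <<'E'
from ik2 import *
def jac(q):
    P,r=FK(q);J=np.zeros((6,7))
    for i in range(7):
        d=q.copy();d[i]+=1e-5;P2,r2=FK(d);J[:3,i]=(P2-P)/1e-5;J[3:,i]=(r2*r.inv()).as_rotvec()/1e-5
    return J
def go(q,p,Rg,n=60):
    q=np.array(q,float)
    for k in range(n):
        P,r=FK(q);e=np.r_[p-P,(Rg*r.inv()).as_rotvec()]/(n-k)
        J=jac(q);act=np.ones(7,bool)
        for _ in range(4):
            Ja=J*act; dq=Ja.T@np.linalg.solve(Ja@Ja.T+1e-5*np.eye(6),e)
            bad=act&((q+dq<lo+.005)|(q+dq>hi-.005))
            if not bad.any():break
            act&=~bad
        q=np.clip(q+dq*act,lo+.005,hi-.005)
    P,r=FK(q); return q,np.linalg.norm(P-p)*1000,np.degrees((Rg*r.inv()).magnitude())
E
python3 - <<'E'
from h import *
from sim import *
q0=manip.get_obs()['joint_pos'];P,_=FK(q0);print('fk err mm',((P-manip.get_obs()['position'])*1000).round(1))
def show(n,t): print(n,t[0].round(2),t[1].round(1),t[2].round(1)); return t[0]
q1=show('pre29',go(q0,PC+.105*pz,Rt(26.5,29)))
q2=show('in29',go(q1,PC+.039*pz,Rt(26.5,29)))
q3=show('in38',go(q2,PC+.039*pz,Rt(26.5,38)))
# unwinding idea: lift down-pointing to left region then back
for nm,pp in dict(left=(.26,.568,.25),far=(.6,.35,.35),high=(.4,.29,.5),right=(.5,-.2,.35)).items():
    a=show(nm,go(q0,np.array(pp),Rt(26.5,0)))
    b=show(' back',go(a,PC+.105*pz+[0,0,.03],Rt(26.5,29)))
    c=show(' in29',go(b,PC+.039*pz,Rt(26.5,29))); show(' in38',go(c,PC+.039*pz,Rt(26.5,38)))
E
```

```text
fk err mm [-2.8  0.6 -0.6]
pre29 [ 0.68 -0.35 -1.24  2.23 -0.49  0.56  0.18] 0.0 0.0
in29 [ 0.49  0.18 -1.26  2.16  0.64  0.51 -0.76] 0.0 0.0
in38 [ 0.42  0.06 -1.18  2.28  0.88  0.29 -1.06] 0.0 0.0
left [ 0.65 -0.47 -1.46  1.74 -0.49  1.42 -0.28] 151.5 2.7
 back [ 0.56 -0.36 -1.12  2.2  -0.43  0.63  0.14] 0.0 0.0
 in29 [ 0.49  0.17 -1.26  2.16  0.63  0.51 -0.76] 0.0 0.0
 in38 [ 0.42  0.06 -1.18  2.28  0.88  0.29 -1.06] 0.0 0.0
far [ 1.21 -0.44 -1.45  1.61 -0.45  1.52  0.23] 205.9 3.8
 back [ 0.73 -0.49 -1.21  2.2  -0.67  0.69  0.34] 0.0 0.0
 in29 [ 0.97 -0.45 -1.46  2.22 -0.77  0.56  0.44] 37.0 0.2
 in38 [ 0.61  0.11 -1.37  2.27  0.98  0.33 -1.13] 0.2 0.0
high [ 1.42 -0.49 -1.46  1.25 -0.51  1.9   0.25] 6.5 0.1
 back [ 0.71 -0.47 -1.2   2.2  -0.64  0.68  0.31] 0.1 0.0
 in29 [ 0.98 -0.46 -1.46  2.22 -0.8   0.57  0.46] 36.8 0.2
 in38 [ 0.65  0.14 -1.42  2.27  1.02  0.35 -1.15] 0.5 0.1
right [ 0.8   0.15 -0.56  1.49  0.08  1.53  0.7 ] 0.1 0.0
 back [ 0.59 -0.38 -1.14  2.2  -0.48  0.64  0.17] 0.1 0.0
 in29 [ 0.49  0.17 -1.26  2.16  0.63  0.51 -0.76] 0.0 0.0
 in38 [ 0.41  0.06 -1.17  2.28  0.88  0.29 -1.06] 0.0 0.0
```

```bash
python3 -m pendant '[[[0.5,-0.4,-1.0],[0,-0.4,-0.4],40],[[0.5,-0.4,-1.0],[0,-0.4,-0.4],40],[[0.5,-0.4,-1.0],[0,-0.4,0],40],[[0.2,0,-0.8],[0,0,0],40]]'
python3 - <<'E'
from h import *
pan();q()
to(PC+.039*pz,26.5,29)
E
```

```text
clock: 4.2
position: [0.4189, 0.2761, 0.161]
ee_rot: [0.942, 0.22, 0.247, -0.051]
ft_force: [1.0, 0.1, 0.6]
grip_width: 0.843
panel frame mm: beyond centre along top dir 104.4 normal -0.3 lat -4.9 tips along 87.43186649072997
q [ 0.683 -0.376 -1.25   2.239 -0.498  0.557  0.185]
t 4.2 shift cm [ 3.94  2.51 -4.6 ] turn [0.57 0.54 0.39] | 6.6 0.9 F [1.  0.1 0.6] w 0.843
```

```bash
python3 -m pendant '[[[0.9,0.6,-1.0],[0,0,0],40],[[0.9,0.6,-1.0],[0,0,0],40],[[0,0,0],[0,0,0],40]]'
python3 - <<'E'
from h import *
pan();q()
to(PC+.039*pz,26.5,29)
E
```

```text
clock: 4.58
position: [0.4373, 0.2852, 0.1387]
ee_rot: [0.943, 0.218, 0.248, -0.049]
ft_force: [-0.8, 0.2, 0.9]
grip_width: 0.846
panel frame mm: beyond centre along top dir 74.2 normal -1.6 lat -4.9 tips along 57.156686003474746
q [ 0.865 -0.266 -1.466  2.217 -0.333  0.467  0.05 ]
t 4.58 shift cm [ 2.11  1.6  -2.38] turn [0.64 0.6  0.69] | 3.6 1.1 F [-0.8  0.2  0.9] w 0.846
```

```bash
cat > srch.py <<'E'
from h import *
from sim import *
q0=manip.get_obs()['joint_pos']
q1=go(q0,PC+.105*pz,Rt(26.5,29),30)[0]; print(q1.round(2))
qb=go(q1,np.array([.40,.27,.24]),Rt(26.5,10),30)[0]
rng=np.random.default_rng(1);res=[]
import time;t=time.time()
while time.time()-t<240:
    qq=qb;path=[];ok=True
    for k in range(rng.integers(1,4)):
        r=rng.uniform(.4,.75);a=rng.uniform(-.6,1.2);pp=np.array([r*np.cos(a),r*np.sin(a),rng.uniform(.28,.45)]);h=rng.uniform(-60,120);pt=rng.uniform(-20,35)
        qq,e,ea=go(qq,pp,Rt(h,pt) if abs(h)<400 else None,25);path.append((pp.round(2).tolist(),round(h),round(pt)))
        if e>3 or ea>3: ok=False;break
    if not ok: continue
    qf,e,ea=go(qq,np.array([.40,.27,.24]),Rt(26.5,10),25)
    if e<3 and ea<3: res.append((abs(qf[2]+.35),qf.round(2).tolist(),path))
res.sort(key=lambda t:t[0]);print(len(res));
for r in res[:8]:print(r)
E
python3 srch.py
```

```text
[ 0.63 -0.32 -1.22  2.23 -0.41  0.55  0.12]
302
(np.float64(0.02542302902814475), [-0.32, -0.08, -0.38, 1.94, 0.01, 1.11, -0.24], [([0.35, 0.29, 0.35], -8, 33), ([0.38, 0.31, 0.44], 77, 19), ([0.43, 0.49, 0.33], 53, 24)])
(np.float64(0.053145478351779296), [-0.29, -0.08, -0.4, 1.94, 0.01, 1.1, -0.23], [([0.5, 0.24, 0.36], 82, 28), ([0.24, 0.44, 0.33], 55, 32), ([0.56, -0.31, 0.39], 94, -17)])
(np.float64(0.11158385103671731), [-0.23, -0.08, -0.46, 1.94, 0.0, 1.1, -0.23], [([0.36, 0.51, 0.29], -38, 20), ([0.36, -0.24, 0.45], -52, 27)])
(np.float64(0.11929864407946078), [-0.22, -0.08, -0.47, 1.94, 0.0, 1.1, -0.23], [([0.24, 0.32, 0.35], -21, 32), ([0.43, 0.01, 0.36], -12, 0), ([0.67, -0.17, 0.37], -22, 14)])
(np.float64(0.13508767311420197), [-0.49, -0.09, -0.21, 1.95, 0.03, 1.11, -0.25], [([0.42, -0.18, 0.34], 4, 21), ([0.36, 0.55, 0.4], 47, 35)])
(np.float64(0.18088594149944037), [-0.15, -0.08, -0.53, 1.94, -0.0, 1.1, -0.22], [([0.43, 0.05, 0.3], 40, 12), ([0.34, 0.28, 0.37], 16, 30)])
(np.float64(0.24092008808545962), [-0.09, -0.08, -0.59, 1.93, -0.01, 1.1, -0.22], [([0.45, 0.2, 0.31], 77, 31), ([0.54, 0.19, 0.41], 101, -15), ([0.35, 0.56, 0.32], -7, 6)])
(np.float64(0.2707044406888771), [-0.06, -0.08, -0.62, 1.93, -0.01, 1.1, -0.21], [([0.36, 0.22, 0.38], 103, 16), ([0.68, 0.24, 0.39], 88, 3), ([0.43, 0.33, 0.29], 23, -12)])
```

```bash
python3 -m pendant '[[[-1.2,-0.6,1.6],[0,0,0],40],[[-1.2,-0.6,1.6],[0,0,0],40],[[0,0,2],[-2,4,0],40],[[0,0,2],[-2,4,0],40],[[-0.5,-0.1,2],[-2,4,0],40],[[0,0,1],[-2,4,0],40]]'
python3 - <<'E'
from h import *
pan();q()
to((.4,.27,.24),26.5,10)
to((.43,.05,.3),40,12)
E
```

```text
clock: 5.32
position: [0.3967, 0.2763, 0.238]
ee_rot: [0.968, 0.234, 0.09, -0.011]
ft_force: [0.0, -0.1, -0.9]
grip_width: 0.844
panel frame mm: beyond centre along top dir 172.9 normal 40.1 lat 5.2 tips along 155.8985484207826
q [ 0.786 -0.215 -1.352  1.92  -0.191  1.096 -0.032]
t 5.33 shift cm [ 0.33 -0.63  0.2 ] turn [ 0.96  0.83 -0.61] | 0.7 1.4 F [ 0.  -0.1 -0.9] w 0.844
t 5.33 shift cm [  3.33 -22.63   6.2 ] turn [ 1.96 -0.73 12.91] | 23.7 13.1 F [ 0.  -0.1 -0.9] w 0.844
```

```bash
python3 -m pendant '[[[0.6,-4,1.6],[0.3,-0.1,2.2],40],[[0.6,-4,1.2],[0.3,-0.1,2.2],40],[[0.6,-4,1.0],[0.3,-0.1,2.2],40],[[0.6,-4,1.0],[0.3,-0.1,2.2],40],[[0.5,-4,1.0],[0.3,-0.1,2.2],40],[[0.5,-3.5,0.5],[0.3,-0.1,2.2],40]]'
python3 - <<'E'
from h import *
from sim import *
o=manip.get_obs();q0=o['joint_pos'];print(q0.round(2),o['position'])
to((.34,.28,.37),16,30)
def show(n,t): print(n,t[0].round(2),t[1].round(1),t[2].round(1)); return t[0]
a=show('A',go(q0,np.array([.34,.28,.37]),Rt(16,30)))
b=show('B',go(a,np.array([.40,.27,.24]),Rt(26.5,15)))
c=show('pre',go(b,PC+.105*pz,Rt(26.5,29)));d=show('in',go(c,PC+.039*pz,Rt(26.5,29)));show('in38',go(d,PC+.039*pz,Rt(26.5,38)))
b=show('direct B',go(q0,np.array([.40,.27,.24]),Rt(26.5,15)))
E
```

```text
clock: 6.08
position: [0.423, 0.0492, 0.2992]
ee_rot: [0.927, 0.361, 0.093, -0.035]
ft_force: [0.8, 0.0, 0.2]
grip_width: 0.844
[ 0.65 -0.27 -0.64  1.94 -0.31  1.28  0.83] [0.42301382 0.04917973 0.29918785]
t 6.08 shift cm [-8.3  23.08  7.08] turn [  9.24 -16.29 -26.32] | 25.5 32.3 F [0.8 0.  0.2] w 0.844
A [-0.2  -0.49 -0.56  2.01 -0.02  1.09 -0.48] 0.0 0.0
B [-0.2  -0.15 -0.48  2.   -0.01  1.01 -0.22] 0.0 0.0
pre [-0.19 -0.16 -0.54  2.25  0.11  0.54 -0.37] 0.0 0.0
in [-0.18  0.05 -0.57  2.19  0.38  0.45 -0.58] 0.0 0.0
in38 [-0.21  0.   -0.56  2.31  0.78  0.27 -1.01] 0.0 0.0
direct B [ 0.68 -0.29 -1.19  1.98 -0.3   1.02  0.06] 0.0 0.0
```

```bash
python3 -m pendant '[[[-1.4,3.8,1.2],[1.5,-2.7,-4.4],40],[[-1.4,3.8,1.2],[1.5,-2.7,-4.4],40],[[-1.4,3.8,1.2],[1.5,-2.7,-4.4],40],[[-1.4,3.8,1.2],[1.5,-2.7,-4.4],40],[[-1.4,3.8,1.2],[1.5,-2.7,-4.4],40],[[-1.0,3.4,0.8],[1.5,-2.7,-4.4],40]]'
python3 - <<'E'
from h import *
from sim import *
o=manip.get_obs();q0=o['joint_pos'];print(q0.round(3),o['position'])
to((.34,.28,.37),16,30)
def show(n,t): print(n,t[0].round(2),t[1].round(1),t[2].round(1)); return t[0]
b=show('B',go(q0,np.array([.40,.27,.24]),Rt(26.5,15)))
c=show('pre',go(b,PC+.105*pz,Rt(26.5,29)));d=show('in',go(c,PC+.039*pz,Rt(26.5,29)));show('in38',go(d,PC+.039*pz,Rt(26.5,38)))
to((.40,.27,.24),26.5,15)
E
```

```text
clock: 6.82
position: [0.3558, 0.2287, 0.3505]
ee_rot: [0.959, 0.177, 0.221, -0.03]
ft_force: [0.7, -1.0, -1.3]
grip_width: 0.84
[-0.172 -0.492 -0.446  2.051 -0.085  1.108 -0.229] [0.35581895 0.22867836 0.35051443]
t 6.83 shift cm [-1.58  5.13  1.95] turn [ 2.52 -3.67 -4.62] | 5.7 6.4 F [ 0.7 -1.  -1.3] w 0.84
B [-0.18 -0.15 -0.51  2.   -0.02  1.01 -0.22] 0.0 0.0
pre [-0.16 -0.16 -0.57  2.25  0.1   0.54 -0.36] 0.0 0.0
in [-0.15  0.05 -0.59  2.19  0.38  0.45 -0.58] 0.0 0.0
in38 [-0.19  0.   -0.59  2.3   0.79  0.27 -1.01] 0.0 0.0
t 6.83 shift cm [  4.42   4.13 -11.05] turn [-3.16 10.32  5.7 ] | 12.6 12.2 F [ 0.7 -1.  -1.3] w 0.84
```

Unwound. Next I'll go to the pre-grasp at 29° pitch.

```bash
python3 -m pendant '[[[1.3,1.2,-3.2],[-1,3,1.7],40],[[1.2,1.2,-3.2],[-1,3,1.7],40],[[1.2,1.2,-3.2],[-1,3,1.7],40],[[0.4,0.6,-2],[0,0,0],40],[[0,0,0],[0,0,0],40]]'
python3 - <<'E'
from h import *
q();pan();to(PC+.105*pz,26.5,29)
E
```

```text
clock: 7.45
position: [0.3875, 0.2835, 0.2306]
ee_rot: [0.961, 0.237, 0.137, -0.031]
ft_force: [-0.3, -0.6, 0.3]
grip_width: 0.847
q [-0.176 -0.16  -0.548  2.04  -0.012  0.967 -0.241]
panel frame mm: beyond centre along top dir 171.2 normal 31.3 lat 15.8 tips along 154.1666142972872
t 7.45 shift cm [ 2.91 -0.31 -6.89] turn [  6.16 -11.32  -1.13] | 7.5 12.9 F [-0.3 -0.6  0.3] w 0.847
```

```bash
python3 -m pendant '[[[0.8,-0.2,-1.9],[1.6,-3,-0.3],40],[[0.8,-0.2,-1.9],[1.6,-3,-0.3],40],[[0.8,-0.2,-1.9],[1.6,-3,-0.3],40],[[0.6,-0.1,-1.3],[1.4,-2.5,-0.3],40],[[0,0,0],[0,0,0],40]]'
python3 - <<'E'
from h import *
q();pan();to(PC+.105*pz,26.5,29);to(PC+.039*pz,26.5,29)
E
```

```text
clock: 8.07
position: [0.4159, 0.2789, 0.1636]
ee_rot: [0.94, 0.224, 0.251, -0.058]
ft_force: [0.5, -0.1, 0.2]
grip_width: 0.845
q [-0.147 -0.176 -0.583  2.271  0.091  0.517 -0.346]
panel frame mm: beyond centre along top dir 107.2 normal 0.5 lat -1.0 tips along 90.23834381149626
t 8.07 shift cm [ 0.06  0.14 -0.19] turn [-0.21  0.9  -0.31] | 0.3 1.0 F [ 0.5 -0.1  0.2] w 0.845
t 8.07 shift cm [ 4.24  2.23 -4.86] turn [-0.21  0.9  -0.31] | 6.8 1.0 F [ 0.5 -0.1  0.2] w 0.845
```

```bash
python3 -m pendant '[[[1.1,0.6,-1.3],[0,0,0],40],[[1.1,0.6,-1.3],[0,0,0],40],[[1.0,0.5,-1.1],[0,0,0],40],[[1.0,0.5,-1.1],[0,0,0],40],[[0,0,0],[0,0,0],40]]'
python3 - <<'E'
from h import *
q();pan();to(PC+.039*pz,26.5,38)
snap('top','top2');c=snap('side','side2')
im=cv2.imread('pics/side2.png')[120:220,200:320];cv2.imwrite('pics/s2c.png',cv2.resize(im,(720,600),interpolation=2))
E
```

```text
clock: 8.7
position: [0.4613, 0.3043, 0.1228]
ee_rot: [0.939, 0.225, 0.255, -0.057]
ft_force: [-1.7, -0.6, 0.2]
grip_width: 0.844
q [-0.106  0.041 -0.647  2.201  0.415  0.431 -0.611]
panel frame mm: beyond centre along top dir 41.7 normal 8.4 lat 1.4 tips along 24.665174916989933
t 8.7 shift cm [-0.3  -0.31 -0.78] turn [ 3.91 -6.73 -0.34] | 0.9 7.8 F [-1.7 -0.6  0.2] w 0.844
```

View pics/s2c.png

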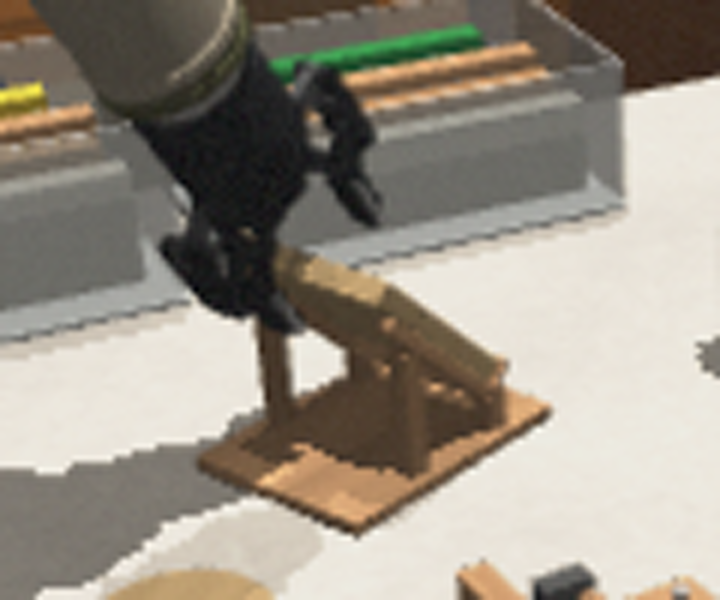

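The lower finger is under the panel between the bars, around (245,172) in the full side image, and the upper finger is above it. Next I'll align the pitch and close.

```bash
python3 -m pendant '[[[-0.1,-0.1,-0.3],[1.3,-2.3,0],40],[[-0.1,-0.1,-0.3],[1.3,-2.3,0],70],[[-0.1,-0.1,-0.2],[1.3,-2.1,0],100],[[0,0,0],[0,0,0],120],[[0,0,0],[0,0,0],120]]'
python3 - <<'E'
from h import *
q();pan();to(PC+.039*pz,26.5,38)
E
```

```text
clock: 9.43
position: [0.4592, 0.3013, 0.1209]
ee_rot: [0.918, 0.219, 0.322, -0.074]
ft_force: [-0.5, -0.1, -0.5]
grip_width: 0.528
q [-0.133 -0.007 -0.634  2.319  0.813  0.257 -1.034]
panel frame mm: beyond centre along top dir 42.7 normal 4.8 lat -0.3 tips along 25.652885979539427
t 9.43 shift cm [-0.08 -0.01 -0.6 ] turn [-0.04  0.64 -0.27] | 0.6 0.7 F [-0.5 -0.1 -0.5] w 0.528
```

```bash
python3 -m pendant '[[[0,0,-0.3],[0,0,0],150],[[0,0,0],[0,0,0],200],[[0,0,0],[0,0,0],255],[[0,0,0],[0,0,0],255],[[0,0,0],[0,0,0],255],[[0,0,0],[0,0,0],255]]' 50
python3 - <<'E'
from h import *
q();pan();to(PC+.039*pz,26.5,38)
snap('top','top3');c=snap('side','side3')
im=cv2.imread('pics/side3.png')[120:220,200:320];cv2.imwrite('pics/s3c.png',cv2.resize(im,(720,600),interpolation=2))
E
```

```text
clock: 10.18
position: [0.4635, 0.3037, 0.1233]
ee_rot: [0.917, 0.218, 0.326, -0.076]
ft_force: [-1.5, -0.7, 2.7]
grip_width: 0.178
q [-1.330e-01 -2.000e-03 -6.340e-01  2.312e+00  8.440e-01  2.550e-01
 -1.063e+00]
panel frame mm: beyond centre along top dir 40.8 normal 9.9 lat -0.1 tips along 23.789481457306927
t 10.18 shift cm [-0.52 -0.25 -0.83] turn [-0.33  1.03 -0.17] | 1.0 1.1 F [-1.5 -0.7  2.7] w 0.178
```

View pics/s3c.png

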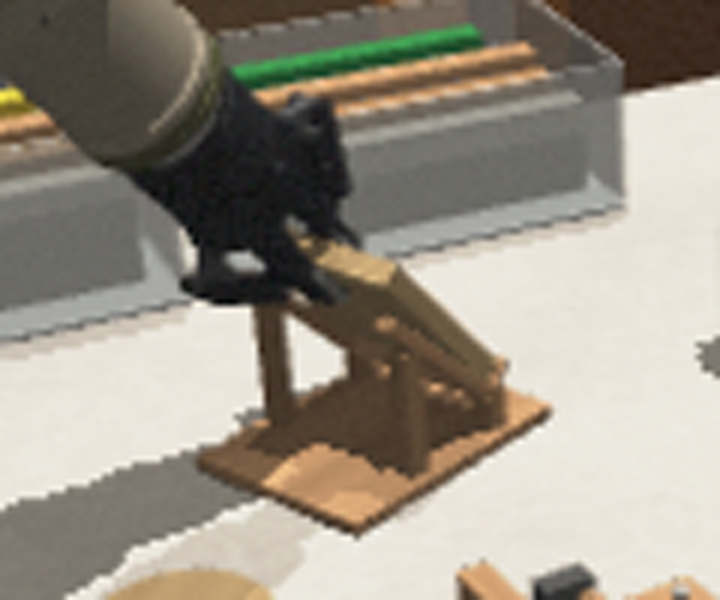

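The panel is gripped, with a 15 mm opening, and has swung up off the bars to match the fingers. Now lift, turn upright and move over to the clamp.

```bash
python3 -m pendant '[[[0,0,1.2],[0,0,0],255],[[0,0,1.8],[0,0,0],255],[[-0.2,0,2],[0,0,0],255],[[0,-0.3,2],[-1.5,3,0],255],[[0,-0.5,2],[-2,4,0],255],[[0,-0.5,2],[-2,4,0],255],[[0.5,-1,2],[-2,4,0],255]]'
python3 - <<'E'
from h import *
q();to((.47,-.03,.3),26.5,0)
E
```

```text
clock: 11.15
position: [0.4586, 0.2771, 0.2476]
ee_rot: [0.956, 0.23, 0.175, -0.041]
ft_force: [0.8, 0.5, -0.3]
grip_width: 0.181
q [-0.225 -0.09  -0.419  1.971  0.035  0.897 -0.194]
t 11.15 shift cm [  1.14 -30.71   5.24] turn [-9.25 18.52 -0.56] | 31.2 20.7 F [ 0.8  0.5 -0.3] w 0.181
```

```bash
python3 -m pendant '[[[0,-2,1.5],[-1.5,3,-1],255],[[0.1,-3.8,1],[-1.5,3,-2.8],255],[[0.1,-3.8,0.8],[-1.5,3,-2.8],255],[[0.1,-3.8,0.5],[-1.5,3,-2.8],255],[[0.1,-3.8,0],[-1.5,3,-2.8],255],[[0.1,-3.8,0],[-1.2,2.5,-2.8],255],[[0,-3.8,0],[0,1,-2.8],255],[[0,-3,0],[0,0,-2.8],255]]'
python3 - <<'E'
from h import *
q();to((.462,-.032,.28),5.9,0)
snap('top','top4');c=snap('side','side4')
E
```

```text
clock: 12.15
position: [0.4598, -0.0075, 0.2823]
ee_rot: [0.998, 0.056, -0.009, 0.016]
ft_force: [0.1, 0.7, -1.1]
grip_width: 0.183
q [ 0.027 -0.033 -0.129  1.805  0.028  1.387  0.005]
t 12.15 shift cm [ 0.22 -2.45 -0.23] turn [ 1.9  -0.88 -0.55] | 2.5 2.2 F [ 0.1  0.7 -1.1] w 0.183
```

View pics/side4.png

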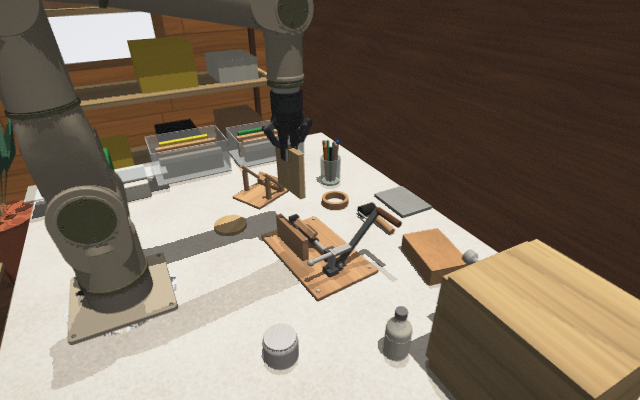

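The panel hangs upright from the gripper at (290,172), above the clamp. I'll align it and measure how it sits in the hand.

```bash
python3 -m pendant '[[[0.1,-1.4,0],[1,-0.5,-0.3],255],[[0.1,-1.1,-0.2],[0.9,-0.4,-0.3],255],[[0,0,0],[0,0,0],255]]'
python3 - <<'E'
from h import *
q();to((.462,-.032,.28),5.9,0)
o=manip.get_obs();p=o['position'];print(p)
c=snap('side','side5');W=cloud(c);X,Y,Z=W[...,0],W[...,1],W[...,2]
im=c['pixels'].astype(int)
m=(abs(X-p[0])<.06)&(abs(Y-p[1])<.10)&(Z>p[2]-.14)&(Z<p[2]+.01)
ys,xs=np.nonzero(m);print(xs.min(),xs.max(),ys.min(),ys.max())
P=W[m];print(len(P),P.min(0),P.max(0))
Q0=P[P[:,2]<p[2]-.04]
rng=np.random.default_rng(0);best=None
for i in range(400):
    a,b,d=Q0[rng.choice(len(Q0),3,False)];n=np.cross(b-a,d-a);l=np.linalg.norm(n)
    if l<1e-6: continue
    n/=l;s=abs((Q0-a)@n)<.002
    if best is None or s.sum()>best.sum():best=s
Q=Q0[best];c0=Q.mean(0);n=np.linalg.svd(Q-c0)[2][2];n*=-np.sign(n[0]) if abs(n[0])>.5 else 1
print('plane n',n,len(Q),len(Q0),c0)
u=np.array([-np.sin(np.radians(5.9)),np.cos(np.radians(5.9)),0]);f=np.array([u[1],-u[0],0])
s=(Q-p)@u; print('lat range',np.percentile(s,[0,1,5,95,99,100]).round(4),'z',np.percentile(Q[:,2]-p[2],[0,1,2,5]).round(4),'face offset',((Q-p)@f).mean())
cv2.imwrite('pics/s5c.png',cv2.resize(cv2.imread('pics/side5.png')[100:290,220:390],(680,600)))
E
```

```text
clock: 12.62
position: [0.4613, -0.0343, 0.2796]
ee_rot: [0.999, 0.049, 0.0, -0.001]
ft_force: [-0.0, -0.7, -1.7]
grip_width: 0.18
q [ 0.066 -0.039 -0.087  1.817 -0.005  1.363  0.078]
t 12.62 shift cm [0.07 0.23 0.04] turn [-0.06  0.05  0.26] | 0.2 0.3 F [-0.  -0.7 -1.7] w 0.18
[ 0.46134201 -0.03431665  0.27957221]
280 309 151 203
1051 [ 0.43895891 -0.09673746  0.17782164] [0.48316272 0.02648092 0.28944153]
plane n [-0.99501028 -0.09925891 -0.01011013] 472 574 [ 0.45446627 -0.03889685  0.21001672]
lat range [-0.0618 -0.0597 -0.0569  0.0534  0.0582  0.0606] z [-0.1017 -0.1001 -0.0992 -0.0973] face offset -0.007310122869210188
```

View pics/s5c.png

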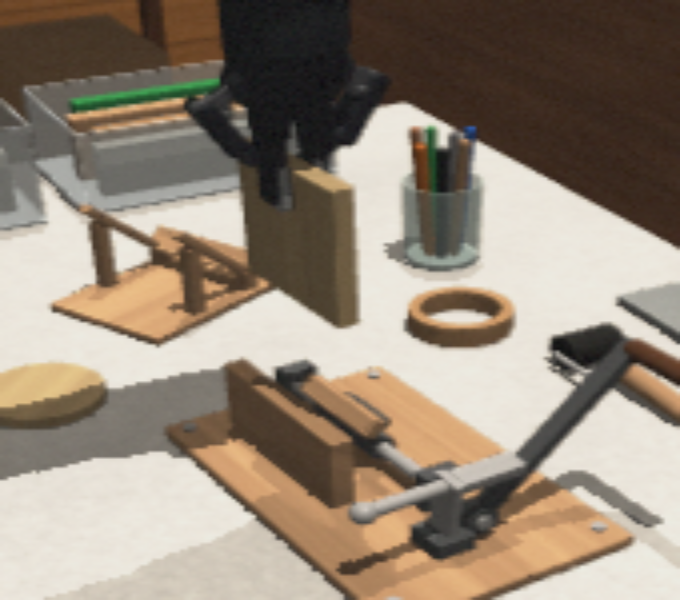

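Checks in hand: the panel is upright within 0.6°, yaw 5.7°, and its bottom edge is 102 mm below the TCP. Both cameras put the fence face at x≈0.4546 at y=-0.032. Now I'll lower it.

```bash
python3 -m pendant '[[[0.4,0.2,-3],[0,0,0],255],[[0.1,0,-3],[0,0,0],255],[[0,0,-3],[0,0,0],255],[[0,0,-0.5],[0,0,0],255],[[0,0,0],[0,0,0],255]]'
python3 - <<'E'
from h import *
q();to((.466,-.032,.116),5.9,0)
snap('top','top6');snap('side','side6')
a=cv2.resize(cv2.imread('pics/side6.png')[150:290,250:390],(400,400),interpolation=2);b=cv2.resize(cv2.imread('pics/top6.png')[165:255,280:370],(400,400),interpolation=2)
cv2.imwrite('pics/s6c.png',np.hstack([a,b]))
E
```

```text
clock: 13.3
position: [0.4673, -0.0269, 0.1838]
ee_rot: [0.999, 0.053, 0.002, -0.001]
ft_force: [-0.4, -0.5, -0.8]
grip_width: 0.183
q [ 0.057  0.04  -0.098  1.943  0.003  1.155  0.064]
t 13.3 shift cm [-0.13 -0.51 -6.78] turn [-0.09  0.19 -0.18] | 6.8 0.3 F [-0.4 -0.5 -0.8] w 0.183
```

View pics/s6c.png

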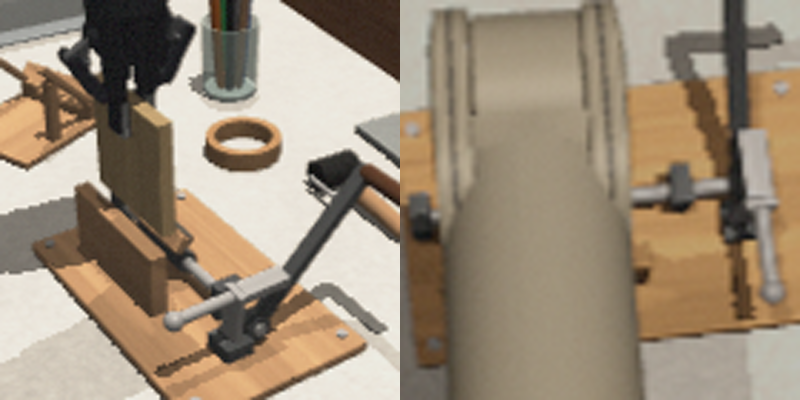

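The panel's lower edge is level with the fence top, just beyond the fence on the slot side (side image about (297,225)). I'll correct x and y, then go on down.

```bash
python3 -m pendant '[[[-0.1,-0.5,0],[0,0.2,-0.2],255],[[0,0,0],[0,0,0],255]]'
python3 - <<'E'
from h import *
to((.466,-.032,.116),5.9,0)
E
python3 -m pendant '[[[0,0,-1.5],[0,0,0],255],[[0,0,-1.5],[0,0,0],255],[[0,0,-1],[0,0,0],255],[[0,0,-1],[0,0,0],255],[[0,0,0],[0,0,0],255]]'
python3 - <<'E'
from h import *
to((.466,-.032,.116),5.9,0)
E
```

```text
clock: 13.65
position: [0.4674, -0.0326, 0.1859]
ee_rot: [0.999, 0.051, 0.002, -0.001]
ft_force: [0.4, 0.6, -1.7]
grip_width: 0.177
t 13.65 shift cm [-0.14  0.06 -6.99] turn [-0.08  0.19  0.06] | 7.0 0.2 F [ 0.4  0.6 -1.7] w 0.177
clock: 14.28
position: [0.4667, -0.0326, 0.1316]
ee_rot: [0.999, 0.051, 0.001, -0.001]
ft_force: [0.3, -0.2, -1.4]
grip_width: 0.182
t 14.28 shift cm [-0.07  0.06 -1.56] turn [-0.08  0.1   0.07] | 1.6 0.2 F [ 0.3 -0.2 -1.4] w 0.182
```

No side force, so it is in the slot. Going down in small steps.

```bash
python3 -m pendant '[[[0,0,-0.8],[0,0,0],255],[[0,0,-0.5],[0,0,0],255],[[0,0,0],[0,0,0],255]]'; python3 -m pendant '[[[0,0,-0.25],[0,0,0],255],[[0,0,0],[0,0,0],255]]'
python3 - <<'E'
from h import *
to((.466,-.032,.114),5.9,0)
snap('side','side7')
a=cv2.resize(cv2.imread('pics/side7.png')[150:290,250:390],(600,600),interpolation=2);cv2.imwrite('pics/s7c.png',a)
E
```

```text
clock: 14.65
position: [0.4671, -0.0325, 0.1182]
ee_rot: [0.999, 0.051, 0.001, -0.001]
ft_force: [0.1, 0.6, -1.6]
grip_width: 0.181
clock: 14.9
position: [0.4673, -0.0326, 0.1159]
ee_rot: [0.999, 0.051, 0.002, -0.001]
ft_force: [-0.6, 0.6, -1.6]
grip_width: 0.176
t 14.9 shift cm [-0.13  0.06 -0.19] turn [-0.09  0.19  0.07] | 0.2 0.2 F [-0.6  0.6 -1.6] w 0.176
```

View pics/s7c.png

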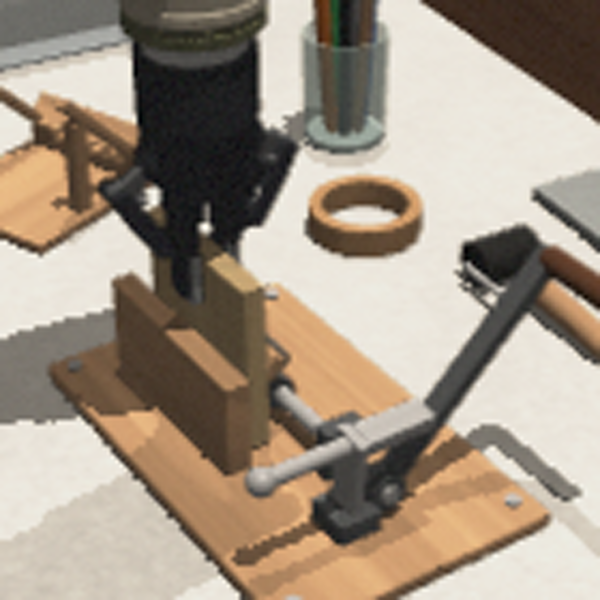

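```bash
python3 -m pendant '[[[0,0,-0.15],[0,0,0],255],[[0,0,0],[0,0,0],255]]';python3 -m pendant '[[[0,0,-0.15],[0,0,0],255],[[0,0,0],[0,0,0],255]]'
```

```text
clock: 15.2
position: [0.4676, -0.0326, 0.1147]
ee_rot: [0.999, 0.051, 0.002, -0.001]
ft_force: [-0.2, -0.3, -1.0]
grip_width: 0.182
clock: 15.45
position: [0.468, -0.0325, 0.1134]
ee_rot: [0.999, 0.051, 0.003, -0.001]
ft_force: [-0.4, 0.3, -0.8]
grip_width: 0.176
```

```bash
python3 -m pendant '[[[-0.15,0,-0.1],[0,0,0],255],[[-0.1,0,0],[0,0.3,0],255],[[0,0,0],[0,0,0],255]]';python3 -m pendant '[[[-0.1,0,-0.15],[0,0,0],255],[[0,0,0],[0,0,0],255]]'
python3 - <<'E'
from h import *
to((.464,-.032,.114),5.9,0)
E
```

```text
clock: 15.82
position: [0.4664, -0.0325, 0.1134]
ee_rot: [0.999, 0.051, 0.001, -0.001]
ft_force: [-0.1, 0.3, 0.8]
grip_width: 0.181
clock: 16.08
position: [0.4665, -0.0324, 0.1135]
ee_rot: [0.999, 0.051, 0.002, -0.001]
ft_force: [0.3, 0.1, -1.9]
grip_width: 0.179
t 16.07 shift cm [-0.25  0.04  0.05] turn [-0.08  0.26  0.06] | 0.3 0.3 F [ 0.3  0.1 -1.9] w 0.179
```

```bash
python3 -m pendant '[[[-0.1,0,-0.3],[0,0.2,0],255],[[0,0,0],[0,0,0],255]]'
python3 - <<'E'
from h import *
to((.464,-.032,.114),5.9,0)
E
```

```text
clock: 16.32
position: [0.4679, -0.0323, 0.1135]
ee_rot: [0.999, 0.051, 0.003, -0.001]
ft_force: [0.3, 0.4, -1.4]
grip_width: 0.18
t 16.32 shift cm [-0.39  0.03  0.05] turn [-0.09  0.37  0.06] | 0.4 0.4 F [ 0.3  0.4 -1.4] w 0.18
```

```bash
python3 -m pendant '[[[0,0,0],[0,0,0],180],[[0,0,0],[0,0,0],150],[[0,0,0],[0,0,0],120],[[0,0,0],[0,0,0],90],[[0,0,0],[0,0,0],60],[[0,0,0],[0,0,0],40]]'
python3 - <<'E'
from h import *
to((.464,-.032,.114),5.9,0)
snap('side','side8')
a=cv2.resize(cv2.imread('pics/side8.png')[150:290,250:390],(600,600),interpolation=2);cv2.imwrite('pics/s8c.png',a)
E
```

```text
clock: 17.08
position: [0.467, -0.0324, 0.1123]
ee_rot: [0.999, 0.051, 0.002, -0.001]
ft_force: [0.1, -0.0, 0.4]
grip_width: 0.843
t 17.07 shift cm [-0.3   0.04  0.17] turn [-0.09  0.24  0.07] | 0.4 0.3 F [ 0.1 -0.   0.4] w 0.843
```

View pics/s8c.png

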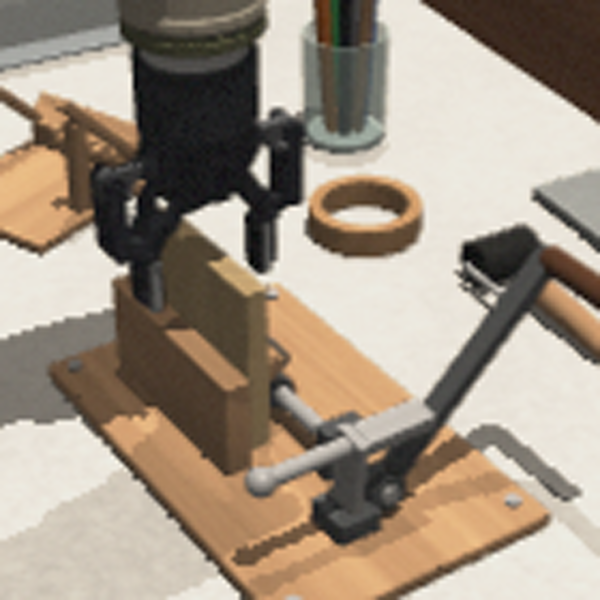

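The panel stands on its edge in the slot, released; its right end is around (312,235) in the full image. I'll retreat straight up and measure the panel and catch.

```bash
cat >> h.py <<'E'
CO=np.array([.4546,-.0328,0]);CY=5.9
def cl(x,y,z):
    a=np.radians(CY);return CO+np.array([x*np.cos(a)-y*np.sin(a),x*np.sin(a)+y*np.cos(a),z])
def icl(P):
    a=np.radians(CY);d=np.asarray(P)-CO;return np.stack([d[...,0]*np.cos(a)+d[...,1]*np.sin(a),-d[...,0]*np.sin(a)+d[...,1]*np.cos(a),d[...,2]],-1)
def tc():print('TCP clamp mm',(icl(manip.get_obs()['position'])*1000).round(1))
E
python3 -m pendant '[[[0,0,0.3],[0,0,0],30],[[0,0,1.5],[0,0,0],20],[[0,0,2.5],[0,0,0],20],[[0,0,3.5],[0,0,0],20],[[0,0,3.5],[0,0,0],20]]';python3 - <<'E'
from h import *
q();tc()
c=snap('side','side9');W=icl(cloud(c));X,Y,Z=W[...,0],W[...,1],W[...,2]
m=(abs(X)<.05)&(abs(Y)<.08)&(Z>.084)&(Z<.14);P=W[m];print('panel',len(P),P.min(0),P.max(0));F=P[P[:,2]<.12]
v=np.linalg.svd(F-F.mean(0))[2][2];print('n',v,F.mean(0)); T=P[P[:,2]>.126];print('top',T.mean(0),len(T))
m=(X>-.07)&(X<-.005)&(Y<-.1)&(Y>-.22)&(Z>.05);P=W[m];print('pin',len(P),P.min(0),P.max(0),P.mean(0))
m=(X>.13)&(X<.2)&(Y<-.155)&(Y>-.25)&(Z>.13);P=W[m];print('handle',len(P),P.min(0),P.max(0),P.mean(0))
cv2.imwrite('pics/s9c.png',cv2.resize(cv2.imread('pics/side9.png')[150:300,250:410],(640,600),interpolation=2))
to(cl(-.033,-.12,.15),5.9,0)
E
```

```text
clock: 17.75
position: [0.4656, -0.0323, 0.2298]
ee_rot: [0.999, 0.051, 0.001, -0.001]
ft_force: [0.3, 0.1, 0.1]
grip_width: 0.925
q [ 0.063 -0.    -0.091  1.884 -0.002  1.256  0.075]
TCP clamp mm [ 11.   -0.7 229.8]
panel 529 [ 0.00441698 -0.06160439  0.08403527] [0.02309958 0.05976073 0.13577314]
n [ 0.99892937  0.04538191 -0.00897776] [ 0.00816592 -0.01360931  0.10250747]
top [ 0.01269107 -0.00541151  0.13142553] 186
pin 103 [-0.05340836 -0.1634255   0.07346954] [-0.00530712 -0.15064509  0.08704649] [-0.0324516  -0.15840985  0.08132633]
handle 236 [ 0.13125641 -0.23095944  0.13017458] [ 0.17087555 -0.15522096  0.16173913] [ 0.15660632 -0.19140266  0.15235475]
t 17.8 shift cm [ -3.34 -12.33  -8.47] turn [-0.09  0.46  0.06] | 15.3 0.5 F [ 1.4 -0.5  4.8] w 0.924
```

View pics/s9c.png

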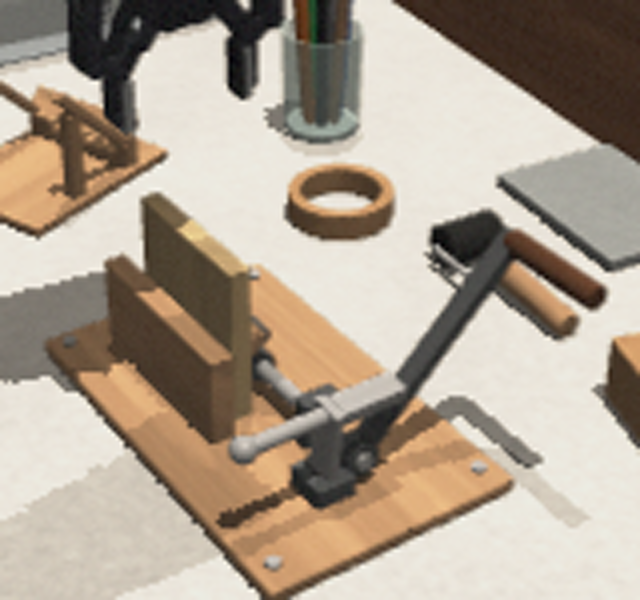

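The panel stands free, upright, about 12.7 mm from the fence and centred, with its top at 132 mm. The catch pin is at (310,260) in the full image, at clamp y≈-157, and the handle is at (388,215). Going to the left side of the pin with the fingers shut.

```bash
python3 -m pendant '[[[-1.1,-4,0],[0,0,0],255],[[-1.1,-4,-1],[0,0,0],255],[[-1.1,-4,-3],[0,0,0],255],[[-0.2,-0.5,-3],[0,0,0],255],[[0,0,-1],[0,0,0],255],[[0,0,0],[0,0,0],255]]';python3 - <<'E'
from h import *
q();tc();to(cl(-.033,-.122,.064),5.9,0)
E
```

```text
clock: 18.55
position: [0.4339, -0.1605, 0.1614]
ee_rot: [0.999, 0.052, 0.01, 0.001]
ft_force: [-1.0, 0.9, 0.8]
grip_width: -0.002
q [ 0.207  0.033  0.053  2.002 -0.008  1.087  0.368]
TCP clamp mm [ -33.7 -124.9  161.4]
t 18.55 shift cm [ 0.04  0.3  -9.74] turn [ 0.    1.16 -0.04] | 9.7 1.2 F [-1.   0.9  0.8] w -0.002
```

```bash
python3 -m pendant '[[[0,0.3,-2.5],[0,0.6,0],255],[[0,0,-2.5],[0,0.4,0],255],[[0,0,-2.5],[0,0,0],255],[[0,0,-1.8],[0,0,0],255],[[0,0,0],[0,0,0],255]]';python3 - <<'E'
from h import *
q();tc();to(cl(-.033,-.195,.064),5.9,0)
snap('side','side10');cv2.imwrite('pics/s10c.png',cv2.resize(cv2.imread('pics/side10.png')[150:300,250:410],(640,600),interpolation=2))
E
```

```text
clock: 19.18
position: [0.4402, -0.1548, 0.0734]
ee_rot: [0.998, 0.055, 0.007, 0.001]
ft_force: [-0.1, 0.9, 0.2]
grip_width: -0.002
q [ 0.199  0.164  0.045  2.07  -0.012  0.895  0.361]
TCP clamp mm [ -26.8 -119.9   73.4]
t 19.18 shift cm [ 0.16 -7.54 -0.94] turn [ 0.08  0.76 -0.41] | 7.6 0.9 F [-0.1  0.9  0.2] w -0.002
```

View pics/s10c.png

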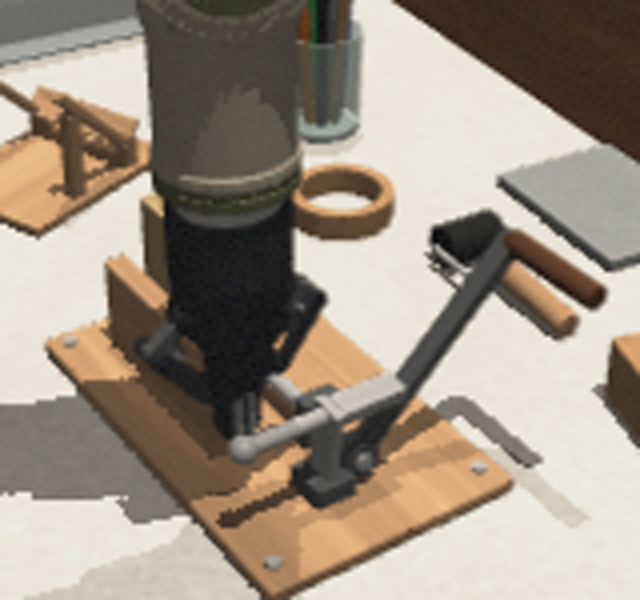

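The shut fingers are directly left of the pin, around (310,255) in the full image. Sweeping right.

```bash
python3 -m pendant '[[[0,0,-0.6],[0,0,0],255],[[0.1,-1,0],[0,0,0],255],[[0.1,-1,0],[0,0,0],255],[[0.1,-1,0],[0,0,0],255],[[0.1,-1,0],[0,0,0],255],[[0.1,-1.2,0],[0,0,0],255],[[0,0,0],[0,0,0],255]]';python3 - <<'E'
from h import *
tc();to(cl(-.033,-.195,.064),5.9,0)
snap('side','side11');cv2.imwrite('pics/s11c.png',cv2.resize(cv2.imread('pics/side11.png')[150:300,250:410],(640,600),interpolation=2))
E
```

```text
clock: 20.1
position: [0.4479, -0.212, 0.0709]
ee_rot: [0.998, 0.055, 0.009, 0.002]
ft_force: [0.6, -0.4, -1.3]
grip_width: -0.002
TCP clamp mm [ -25.  -177.5   70.9]
t 20.1 shift cm [-0.61 -1.82 -0.69] turn [ 0.18  1.1  -0.35] | 2.0 1.2 F [ 0.6 -0.4 -1.3] w -0.002
```

View pics/s11c.png

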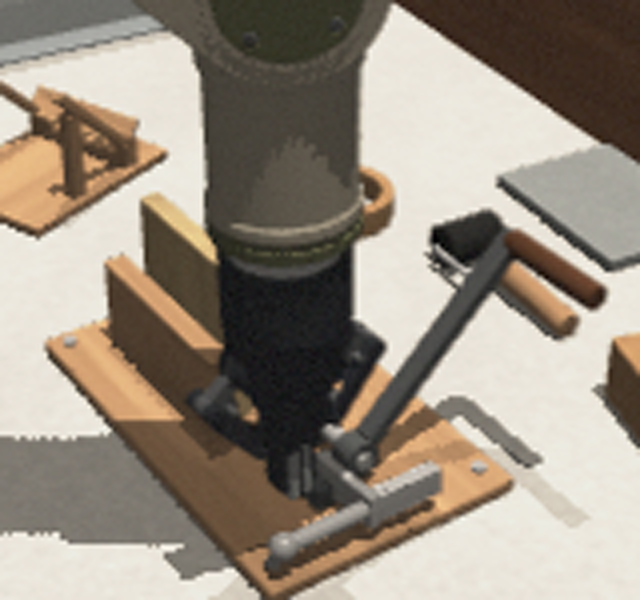

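The catch lies flat to the right, its pin around (330,283) in the full image, and the lever is unmoved. Up and over to the handle.

```bash
python3 -m pendant '[[[-0.2,0.5,2.5],[0,0.5,0],255],[[-0.2,0,4],[0,0.5,0],255],[[0,0,5],[0,0,0],200],[[0,0,5],[0,0,0],120],[[0,0,4],[0,0,0],60],[[0,0,0],[0,0,0],60]]';python3 - <<'E'
from h import *
q();tc();to(cl(.1636,-.2,.25),5.9,0)
c=snap('side','side12');W=icl(cloud(c));X,Y,Z=W[...,0],W[...,1],W[...,2]
m=(X>.13)&(X<.2)&(Y<-.158)&(Y>-.25)&(Z>.13);P=W[m];print('handle',len(P),P.min(0),P.max(0),P.mean(0))
m=(X>-.07)&(X<-.005)&(Y<-.1)&(Y>-.25)&(Z>.02)&(Z<.15);P=W[m];print('pin',len(P),P.min(0),P.max(0),P.mean(0))
cv2.imwrite('pics/s12c.png',cv2.resize(cv2.imread('pics/side12.png')[150:300,250:410],(640,600),interpolation=2))
E
```

```text
clock: 20.9
position: [0.4421, -0.203, 0.2817]
ee_rot: [0.998, 0.057, -0.001, 0.001]
ft_force: [0.1, 0.8, -1.1]
grip_width: 0.763
q [2.470e-01 6.000e-03 8.800e-02 1.768e+00 1.000e-03 1.368e+00 4.480e-01]
TCP clamp mm [ -29.9 -168.   281.7]
t 20.9 shift cm [19.58 -1.2  -3.17] turn [ 0.09 -0.06 -0.58] | 19.9 0.6 F [ 0.1  0.8 -1.1] w 0.763
handle 202 [ 0.14201962 -0.23189698  0.13055937] [ 0.16994423 -0.1581235   0.16213071] [ 0.15808323 -0.19707984  0.15397977]
pin 108 [-0.05373468 -0.20793132  0.02726203] [-0.00500267 -0.19389073  0.04115417] [-0.03210975 -0.20200056  0.03534897]
```

View pics/s12c.png

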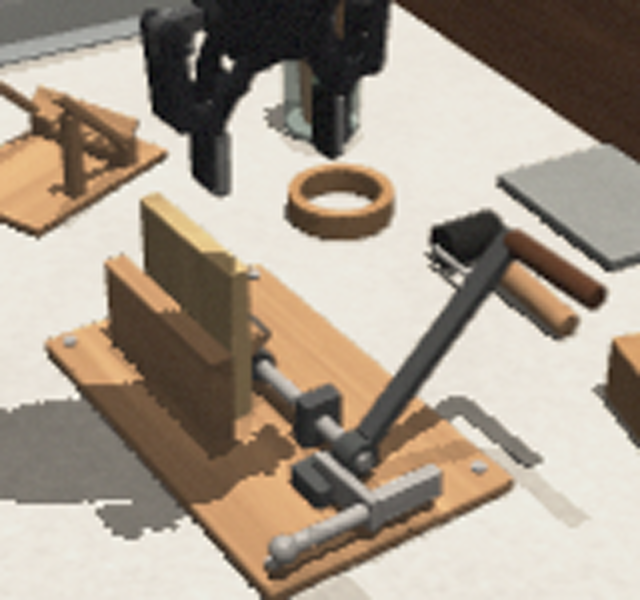

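The catch is flat, the panel still stands, and the handle is free at (388,215), centred at about clamp (0.162,-0.195,0.152). Moving over it.

```bash
python3 -m pendant '[[[4,-0.3,0],[0,0,0],60],[[4,-0.3,0],[0,0,0],60],[[4,-0.3,0],[0,0,0],60],[[4,-0.3,-1],[0,0,0],60],[[3,0,-1.5],[0,0,-0.5],60],[[0.6,0,0],[0,0,0],60],[[0,0,0],[0,0,0],60]]';python3 - <<'E'
from h import *
q();tc();to(cl(.162,-.2,.154),5.9,0)
E
```

```text
clock: 21.82
position: [0.6396, -0.2121, 0.2424]
ee_rot: [0.999, 0.053, -0.009, -0.002]
ft_force: [-1.1, 1.0, 0.4]
grip_width: 0.763
q [ 0.197  0.454  0.079  1.31  -0.034  1.397  0.38 ]
TCP clamp mm [ 165.6 -197.3  242.4]
t 21.82 shift cm [-0.33 -0.3  -8.84] turn [-0.22 -1.02 -0.15] | 8.8 1.1 F [-1.1  1.   0.4] w 0.763
```

```bash
python3 -m pendant '[[[-0.3,-0.3,-2.2],[-0.2,-0.9,0],60],[[0,0,-2.2],[0,0,0],60],[[0,0,-2.2],[0,0,0],60],[[0,0,-1.8],[0,0,0],60],[[0,0,-0.4],[0,0,0],60]]';python3 - <<'E'
from h import *
tc();to(cl(.162,-.2,.152),5.9,0)
snap('side','side13');cv2.imwrite('pics/s13c.png',cv2.resize(cv2.imread('pics/side13.png')[130:290,250:420],(640,600),interpolation=2))
E
```

```text
clock: 22.45
position: [0.6331, -0.2164, 0.1543]
ee_rot: [0.999, 0.052, 0.0, 0.0]
ft_force: [0.5, -1.1, 0.7]
grip_width: 0.766
TCP clamp mm [ 158.7 -201.   154.3]
t 22.45 shift cm [ 0.32  0.13 -0.23] turn [ 0.05  0.02 -0.04] | 0.4 0.1 F [ 0.5 -1.1  0.7] w 0.766
```

View pics/s13c.png

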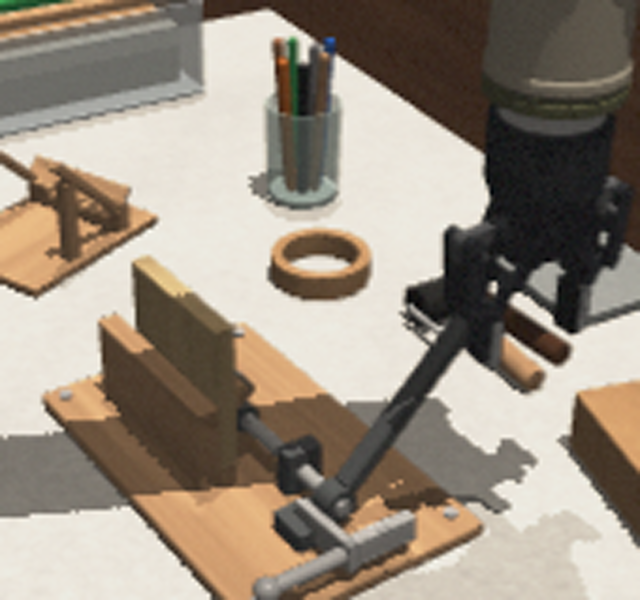

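The open fingers straddle the handle bar, around (393,215) in the full image. Closing.

```bash
python3 -m pendant '[[[0.3,0,0],[0,0,0],120],[[0,0,-0.2],[0,0,0],180],[[0,0,0],[0,0,0],255],[[0,0,0],[0,0,0],255],[[0,0,0],[0,0,0],255]]' 40;python3 - <<'E'
from h import *
tc();q()
for l in np.arange(.1,1.01,.1):
    f=.78-l; print(round(l,1),'clamp mm',((np.array([.044+.17*np.sin(f),-.2,.03+.17*np.cos(f)]))*1000).round(1))
E
```

```text
clock: 23.12
position: [0.6374, -0.2168, 0.1546]
ee_rot: [0.999, 0.052, 0.002, 0.001]
ft_force: [0.3, -1.2, -1.1]
grip_width: 0.193
TCP clamp mm [ 162.9 -201.8  154.6]
q [ 0.207  0.492  0.073  1.443 -0.036  1.204  0.387]
0.1 clamp mm [ 150.9 -200.   162.2]
0.2 clamp mm [ 137.2 -200.   172.2]
0.3 clamp mm [ 122.5 -200.   180.8]
0.4 clamp mm [ 107.1 -200.   187.9]
0.5 clamp mm [  91.  -200.   193.4]
0.6 clamp mm [  74.4 -200.   197.3]
0.7 clamp mm [  57.6 -200.   199.5]
0.8 clamp mm [  40.6 -200.   200. ]
0.9 clamp mm [  23.6 -200.   198.8]
1.0 clamp mm [   6.9 -200.   195.9]
```

```bash
python3 -m pendant '[[[-1.3,-0.13,1.1],[0,0,0],255],[[-1.4,-0.14,1.0],[0,0,0],255],[[-1.5,-0.15,0.9],[0,0,0],255],[[0,0,0],[0,0,0],255]]';python3 - <<'E'
from h import *
tc();q();to(cl(.107,-.2018,.1915),5.9,0)
E
```

```text
clock: 23.62
position: [0.5983, -0.2206, 0.186]
ee_rot: [0.999, 0.052, 0.007, 0.002]
ft_force: [2.6, -1.4, -6.4]
grip_width: 0.191
TCP clamp mm [ 123.7 -201.6  186. ]
q [ 0.222  0.386  0.077  1.524 -0.032  1.219  0.409]
t 23.62 shift cm [-1.66 -0.19  0.55] turn [ 0.16  0.76 -0.1 ] | 1.8 0.8 F [ 2.6 -1.4 -6.4] w 0.191
```

Following the arc; the pull feels as expected. Continuing.

```bash
python3 -m pendant '[[[-1.7,-0.17,0.5],[0,0.5,0],255],[[-1.6,-0.16,0.5],[0,0,0],255],[[-1.7,-0.17,0.35],[0,0,0],255],[[0,0,0],[0,0,0],255]]';python3 - <<'E'
from h import *
tc();q();to(cl(.033,-.2018,.202),5.9,0)
E
```

```text
clock: 24.12
position: [0.5572, -0.2246, 0.2038]
ee_rot: [0.998, 0.054, 0.012, 0.004]
ft_force: [5.1, -1.3, -8.1]
grip_width: 0.193
TCP clamp mm [  82.4 -201.3  203.8]
q [ 0.241  0.286  0.081  1.617 -0.027  1.214  0.436]
t 24.12 shift cm [-4.9  -0.56 -0.18] turn [ 0.35  1.44 -0.32] | 4.9 1.5 F [ 5.1 -1.3 -8.1] w 0.193
```

```bash
python3 -m pendant '[[[-1.7,-0.17,0],[0,0.6,0],255],[[-1.7,-0.17,0],[0,0.6,0],255],[[-1.7,-0.17,-0.1],[0,0.3,0],255],[[0,0,0],[0,0,0],255]]';python3 - <<'E'
from h import *
tc();q();to(cl(.030,-.2018,.202),5.9,0)
snap('side','side14');cv2.imwrite('pics/s14c.png',cv2.resize(cv2.imread('pics/side14.png')[130:290,250:420],(640,600),interpolation=2))
E
```

```text
clock: 24.62
position: [0.5192, -0.2283, 0.2105]
ee_rot: [0.998, 0.057, 0.013, 0.006]
ft_force: [6.9, -0.9, -10.3]
grip_width: 0.191
TCP clamp mm [  44.2 -201.1  210.5]
q [ 0.257  0.207  0.087  1.7   -0.018  1.207  0.462]
t 24.62 shift cm [-1.4  -0.21 -0.85] turn [ 0.63  1.51 -0.65] | 1.7 1.8 F [  6.9  -0.9 -10.3] w 0.191
```

View pics/s14c.png

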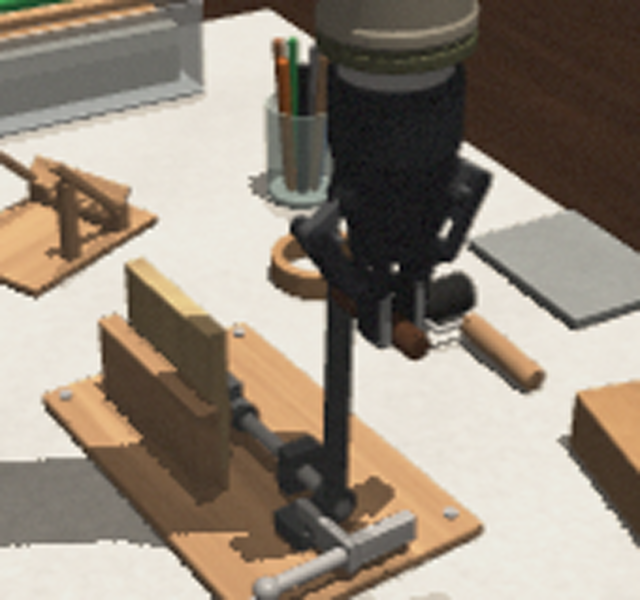

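The lever is nearly upright and the jaw has pushed the panel against the fence. The bar has slid about 8 mm towards the fingertips, so I'll seat the grip lower and finish the pull.

```bash
python3 -m pendant '[[[-0.2,0,-0.8],[0.2,0.5,-0.2],255],[[-0.9,-0.1,-0.6],[0.2,0.5,-0.2],255],[[-1.0,-0.1,-0.3],[0,0.4,0],255],[[-0.8,-0.1,0],[0,0,0],255]]' 60;python3 - <<'E'
from h import *
tc();q();to(cl(.030,-.2018,.202),5.9,0)
E
```

```text
clock: 25.18
position: [0.5115, -0.229, 0.2105]
ee_rot: [0.998, 0.058, 0.024, 0.007]
ft_force: [12.2, -1.9, -19.7]
grip_width: 0.18
TCP clamp mm [  36.4 -201.   210.5]
q [ 0.264  0.179  0.088  1.734 -0.023  1.181  0.475]
t 25.18 shift cm [-0.63 -0.14 -0.85] turn [ 0.66  2.73 -0.75] | 1.1 2.9 F [ 12.2  -1.9 -19.7] w 0.18
```

Run:
```python
from h import *
print(manip.get_obs()['ft_force'],manip.get_obs()['torque'])
c=snap('side','side15');cv2.imwrite('pics/s15c.png',cv2.resize(cv2.imread('pics/side15.png')[170:270,290:390],(600,600),interpolation=2))
W=icl(cloud(c));X,Y,Z=W[...,0],W[...,1],W[...,2]
im=c['pixels'].astype(int);m=(Y<-.214)&(Y>-.245)&(abs(X-.03)<.04)&(Z>.17)&(Z<.23)&(im[...,0]>im[...,2]+20)
P=W[m];print('bar',len(P),P.min(0),P.max(0),P.mean(0));print(c['pixels'][m].mean(0))
m=(Y<-.14)&(Y>-.16)&(abs(X-.04)<.05)&(Z>.07)&(Z<.17);P=W[m];print('arm',len(P),np.polyfit(P[:,2],P[:,0],1) if len(P) else 0)
```

```text
[ 12.15755777  -1.939477   -19.71091049] [-0.10703675 -3.04102072 -0.27985795]
bar 64 [ 0.02712545 -0.2306786   0.19368256] [ 0.04393379 -0.21406341  0.21057388] [ 0.03361266 -0.22464101  0.20394019]
[74.34375 52.71875 39.90625]
arm 227 [-0.02842655  0.03962462]
```

View pics/s15c.png

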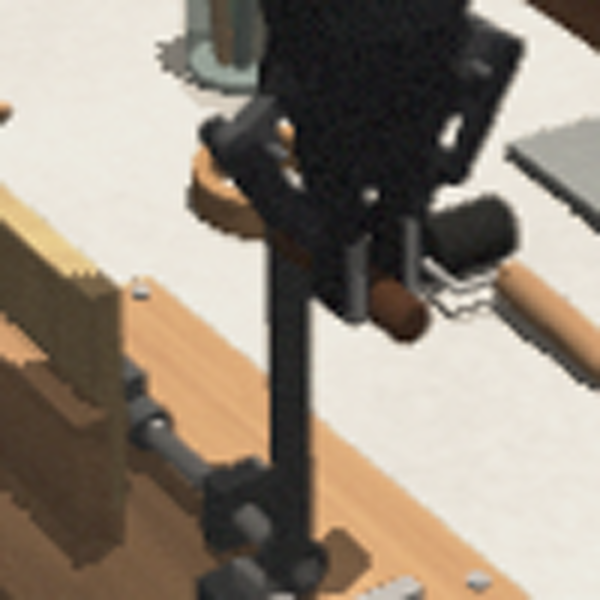

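```bash
python3 -m pendant '[[[-0.3,0,-1.2],[0,0,0],255],[[-0.3,0,-1.2],[0,0,0],255]]' 60;python3 - <<'E'
from h import *
tc();to(cl(.030,-.2018,.202),5.9,0);print(manip.get_obs()['torque'])
E
```

```text
clock: 25.48
position: [0.523, -0.2293, 0.2073]
ee_rot: [0.997, 0.06, 0.046, 0.012]
ft_force: [9.5, 11.6, 44.8]
grip_width: 0.181
TCP clamp mm [  47.8 -202.5  207.3]
t 25.48 shift cm [-1.78 -0.12 -0.53] turn [ 1.16  5.31 -1.02] | 1.9 5.5 F [ 9.5 11.6 44.8] w 0.181
[ 2.34280133 -3.01189891 -0.33638273]
```

```bash
python3 -m pendant '[[[-0.3,0,0.3],[0.3,1.5,0],255],[[-0.5,0,0.2],[0.3,1.5,0],255]]' 25;python3 - <<'E'
from h import *
tc();to(cl(.030,-.2018,.202),5.9,0);print(manip.get_obs()['torque'])
E
```

```text
clock: 25.72
position: [0.5158, -0.2297, 0.2093]
ee_rot: [0.998, 0.06, 0.019, 0.006]
ft_force: [9.9, -7.3, -19.1]
grip_width: 0.183
TCP clamp mm [  40.6 -202.2  209.3]
t 25.73 shift cm [-1.06 -0.07 -0.73] turn [ 0.61  2.16 -1.02] | 1.3 2.5 F [  9.9  -7.3 -19.1] w 0.183
[-1.60466159 -1.91071164 -0.1790217 ]
```

```bash
python3 -m pendant '[[[-0.5,0,-0.3],[0.2,1.0,-0.3],255],[[-0.6,0,-0.2],[0.1,0.6,-0.3],255],[[-0.6,-0.05,-0.2],[0,0.5,0],255]]' 25;python3 - <<'E'
from h import *
tc();to(cl(.030,-.2018,.202),5.9,0);print(manip.get_obs()['torque'])
E
```

```text
clock: 26.1
position: [0.5104, -0.2305, 0.2089]
ee_rot: [0.998, 0.057, 0.011, 0.006]
ft_force: [13.2, 1.0, 2.2]
grip_width: 0.181
TCP clamp mm [  35.2 -202.4  208.9]
t 26.1 shift cm [-0.52  0.   -0.69] turn [ 0.64  1.32 -0.65] | 0.9 1.6 F [13.2  1.   2.2] w 0.181
[ 0.15955655 -3.28629441  0.04288619]
```

```bash
python3 -m pendant '[[[-0.7,-0.07,-0.15],[0,0.4,0],255],[[-0.8,-0.08,-0.1],[0,0.3,0],255]]' 40;python3 - <<'E'
from h import *
tc();q();to(cl(.030,-.2018,.202),5.9,0);print(manip.get_obs()['torque'])
c=snap('side','side16');cv2.imwrite('pics/s16c.png',cv2.resize(cv2.imread('pics/side16.png')[150:300,250:410],(640,600),interpolation=2))
W=icl(cloud(c));X,Y,Z=W[...,0],W[...,1],W[...,2]
im=c['pixels'].astype(int);m=(Y<-.214)&(Y>-.245)&(abs(X-.03)<.04)&(Z>.17)&(Z<.23)&(im[...,0]>im[...,2]+20)
P=W[m];print('bar',len(P),P.min(0),P.max(0),P.mean(0))
m=(Y<-.14)&(Y>-.16)&(abs(X-.04)<.05)&(Z>.07)&(Z<.17);P=W[m];print('arm',len(P),np.polyfit(P[:,2],P[:,0],1))
m=(abs(X)<.05)&(abs(Y)<.08)&(Z>.084)&(Z<.14);P=W[m];F=P[P[:,2]<.12];print('panel',P.min(0),P.max(0),np.linalg.svd(F-F.mean(0))[2][2]); T=P[P[:,2]>.126];print('top',T.mean(0),len(T))
m=(X>-.07)&(X<-.005)&(Y<-.1)&(Y>-.25)&(Z>.02)&(Z<.15);P=W[m];print('pin',P.mean(0))
E
```

```text
clock: 26.35
position: [0.5044, -0.2309, 0.2095]
ee_rot: [0.998, 0.059, 0.014, 0.008]
ft_force: [35.9, -5.4, -17.8]
grip_width: 0.184
TCP clamp mm [  29.1 -202.2  209.5]
q [ 0.265  0.179  0.09   1.735 -0.014  1.197  0.476]
t 26.35 shift cm [ 0.08  0.05 -0.75] turn [ 0.8   1.6  -0.87] | 0.8 2.0 F [ 35.9  -5.4 -17.8] w 0.184
[-1.02606889 -7.40007438 -0.10629718]
bar 70 [ 0.01973823 -0.23063105  0.19133276] [ 0.03743409 -0.21400217  0.20908772] [ 0.02670581 -0.2245602   0.20336979]
arm 234 [-0.08086232  0.04258767]
panel [-0.01927373 -0.06169954  0.08407961] [0.01655263 0.06038281 0.13472113] [ 0.99859941  0.04902705 -0.01988905]
top [ 0.00577859 -0.0058341   0.13148628] 183
pin [-0.03228132 -0.20183971  0.03523495]
```

View pics/s16c.png

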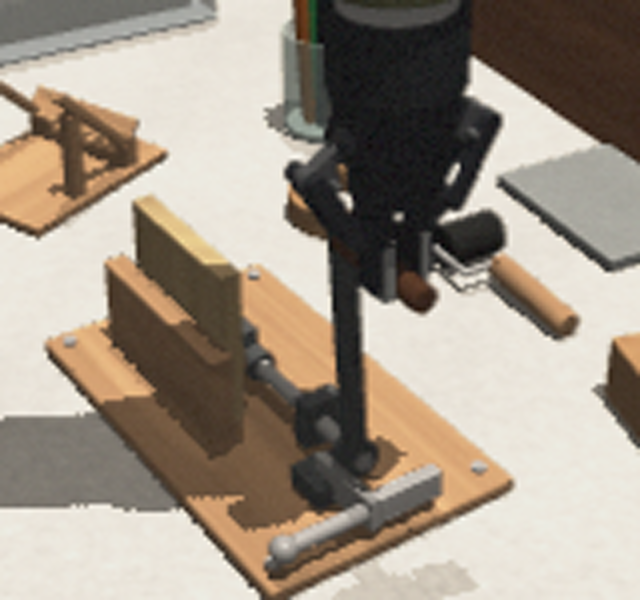

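```bash
python3 -m pendant '[[[-0.5,-0.05,-0.2],[0,0.2,0],255],[[-0.5,-0.05,-0.2],[0,0.2,0],255]]' 40;python3 - <<'E'
from h import *
for i in range(6):
    c=manip.camera('side');o=manip.get_obs();print(round(o['clock'],2),o['ft_force'].round(1),icl(o['position']).round(4),round(o['grip_width'],3))
W=icl(cloud(manip.camera('side')));X,Y,Z=W[...,0],W[...,1],W[...,2]
m=(Y<-.14)&(Y>-.16)&(abs(X-.04)<.05)&(Z>.07)&(Z<.17);P=W[m];print('arm',len(P),np.polyfit(P[:,2],P[:,0],1))
m=(abs(X-.01)<.03)&(abs(Y)<.065)&(Z>.086)&(Z<.14);P=W[m];T=P[P[:,2]>.127];print('top',T.min(0),T.max(0),T.mean(0))
E
```

```text
clock: 26.65
position: [0.5052, -0.2309, 0.2092]
ee_rot: [0.998, 0.062, 0.021, 0.01]
ft_force: [17.7, 0.2, 0.4]
grip_width: 0.183
26.7 [20.  -0.6 -0.1] [ 0.0299 -0.2023  0.2093] 0.181
26.75 [18.7 -0.4 -0.6] [ 0.0299 -0.2023  0.2093] 0.182
26.8 [19.  -0.2 -0.4] [ 0.0299 -0.2023  0.2092] 0.179
26.85 [18.2  0.6 -0.8] [ 0.03   -0.2022  0.2092] 0.181
26.9 [18.2  0.2 -0.2] [ 0.0299 -0.2022  0.2093] 0.184
26.95 [18.3  0.1 -0.2] [ 0.0299 -0.2023  0.2093] 0.183
arm 234 [-0.07837956  0.04286849]
top [-0.00160941 -0.06170119  0.12702955] [0.01655622 0.06177907 0.13443337] [ 0.00615674 -0.00592481  0.13171711]
```

Everything is steady: an 18 N pull, lever arm about 0.078 rad past upright (at its stop), panel against the fence and centred. Last, I'll compare the bystanders with the first picture and then hand in.

Run:
```python
from h import *
c=snap('side','side17')
a=cv2.imread('pics/side0.png').astype(int);b=cv2.imread('pics/side17.png').astype(int)
for nm,(u,v,r) in dict(jar=(330,170,8),tape=(335,200,12),disc=(230,225,12),tin=(281,345,18),glue=(397,335,18),carton=(435,255,25)).items():
    print(nm,abs(a-b)[v-r:v+r,u-r:u+r].mean().round(1))
manip.hand_in();print('handed in')
```

```text
jar 29.3
tape 87.4
disc 1.1
tin 2.7
glue 1.2
carton 1.3
the job is handed in; nothing more can be done
handed in
```

The panel is standing in the clamp with the jaw closed on it, and I handed the job in at about 27 s with the gripper still holding the lever at its stop. The hand-in gave no verdict.

**What I did:** I gripped the panel by its top edge, with one finger under it between the rest's bars, and lifted it off. I stood it on the bed in the slot and let go. I then pushed the catch over to the right with shut fingers, gripped the handle, and pulled the lever along its arc to the stop.

**Last checks:**
- **Lever:** the arm measured about 0.078 rad past upright, which matches the stop. The outside force on the tool was a steady 18 N.
- **Catch:** it lies flat, with the pin at its expected lying position.
- **Panel:** it is upright against the fence, with its middle about 6–8 mm from the face and within about 6 mm of the fence's middle. Its top is about 132 mm above the table. In the pictures the jaw had moved it from about 12.7 mm out to the fence, so the jaw is touching it. I could not measure that force directly.
- **Bystanders:** the disc, tin, glue and carton look unchanged.

**What did not go cleanly:**
- **Jar and tape:** the before-and-after comparison showed large differences there. The gripper stands in front of both in the last view, and the arm never went near them, but I did not confirm them with a second view. The roller was not checked numerically; it looks in place in the pictures.
- **First approach to the rest:** a steep 45° tilt ran the joints close to their limits, so I backed out and came in at about 29°.
- **Lever grip:** the bar slipped about 9 mm towards the fingertips during the pull, and re-seating it briefly raised the wrist force to about 45 N. Near the end, just before I eased the pull, it read about 36 N along x.

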